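# Fit relay modules into a fan controller box

### The arm

A 7-joint arm with a two-finger parallel gripper is mounted at the origin on the work surface. World frame = base frame: x ahead of the robot, y to its left, z up, the work surface at z = 0. Lengths are in mm, angles in rad, forces in N, time in s.
With the tool pointing down it reaches from about 400 to 875 mm from the base axis. Payload 4.4 kg.
Tool frame: the origin (TCP) lies on the centre line of the jaws, within the pads' length; the fingertips stand 25 mm ahead of it and the grasp point (between the pads) lies 6 mm ahead of it; z points along the fingers, x is the direction in which the jaws open and shut, and the axes are right-handed (so a half turn about z gives the same grasp; the last joint's range is limited). The gripper opens to 85 mm and grips with 20 to 120 N. Pads are 22 mm wide; open, the fingers measure 114 mm over their backs; the gripper's body (76 mm by 85 mm) begins 54 mm behind the grasp point. The pads swing forward as they close: fully open they stand 13 mm farther back than shut.
Start: joints at [1.124, 0.628, 0.038, 1.517, -0.027, 0.996, -0.02], TCP at [241.608, -603.443, 256.313] pointing down, gripper open.
Joint ranges: [-3.06, 3.06], [-0.37, 2.12], [-1.25, 1.32], [0.18, 2.47], [-1.1, 4.24], [0.23, 1.98], [-2.94, 2.94]. Speed limits (rad/s): [2.57, 2.57, 3.14, 3.14, 3.14, 3.14, 3.14].

### API

Orientations are given as [roll, pitch, yaw] about the fixed x, y, z axes, in that order (R = Rz(yaw) Ry(pitch) Rx(roll)).
In Python, from cell import ctrl, cams gives the robot as it stands. The module is installed in compiled form; this text tells all that it offers.
- The arm moves only by the tool step_arm, never from a script. Its arguments are lists of equal length, an entry for each row: "linear": the shift along the tool's x, y, z in mm, a list of three; "yaw": the turn about the tool's z in rad; "gripper": the opening, from -1 (shut) to 1 (fully open). A call has 1 to 8 rows; each row is the pose to reach, as a shift and turn from the pose commanded when the call began, along the tool's axes at that moment; what a row does not reach only later rows make up. A row lasts 1/12 s, in which the tool goes at most 41.7 mm and 7.16 degrees, less where a joint would pass 70% of its speed; a pose out of reach is approached as far as the arm can. A call with a gripper value outside its range is refused whole. The fingers move at their own pace and stop on an object; the grip force is fixed at half the most. Time passes only in rows, so rows that repeat a pose let the fingers close. It gives the time, the measured TCP pose, the force and the opening at its end, in the units of the state.
- ctrl.read_state(): the state, without advancing time (a new reading comes with each control period).
- cams.get_image(name): name is "scene" or "top" or "wrist"; returns a dict with "frame" (420x560x3 uint8, red, green, blue), "depth" (420x560 float32, mm along the optical axis (not along the pixel's ray), 0 where there is no reading), "intrinsics" (3x3 intrinsics, pixels), "cam_to_world" (4x4, takes a point from camera to world coordinates). Camera axes: x right, y down, z forward; pixel columns grow to the right and rows downward; lengths in mm; the calibration is good to about 2 mm. The wrist camera is an equidistant fisheye: a pixel r from the principal point sees the ray r / f radians off the axis. A picture is of the moment at which its call begins.
- ctrl.finish_job(): hands the job in, once; it reports no verdict.
Trained networks look in the newest picture that a camera, given by its name, has taken for a name from the list of things; names that differ only in an ending like _2 or _b are one class to them, and where a whole thing is asked for, a point or a joint stands for the part that bears it (a point fixed in the world has none). Each returns a list of dicts, best first, with "conf" (0 to 1); they miss things now and then, are a little off and sometimes report something else, mostly with a low value. They report only what shows in the picture. A call takes as long as a camera call. They do not tell look-alikes from the thing itself.
- cams.regions_of(camera, name): "pixels" (420x560 bool, what is visible of it) and "pixel" ([column, row] in pixels, amid what is visible of it).
The state is a dict: "clock": time; "qpos": joint angles; "qd": joint speeds; "tau": joint torques, N m; "eef_pos": TCP position; "tool_rot": TCP orientation; "force": force on the tool from outside, world axes, zero at the start; "torque": the same for the moment, N m; "width": finger opening in mm.
Only numpy, scipy, OpenCV 4.12 (cv2) and the standard library are available. Lean on these libraries where they do the work, as an engineer would, in place of code of your own. Each camera call takes 0.05 s, during which the arm holds its last target.

### The job

Fit the relay modules into the fan controller box: first pull both isolator plungers fully up, then lift the cover plate off its two pins and lay it flat in the middle of the cork pad. Put every relay module that lies on the plywood board upright and flat into the box, one to a bay and lengthwise in it, then seat the cover fully back down on its pins, and only after that press both plungers fully home. Leave the coffee cup, the bin of clips and the screwdriver where they are.

Things in the scene. Friction and masses are not known exactly. Their poses are not given: they have to be found in the camera images.
- housing: Fixed bare-metal box. Tub 112 (x) x 196 (y) x 66 mm high, open on top; origin: centre of the tub's underside, inner floor 4 mm up. Three bays side by side along y, each 104 (x) x 48 mm (y), parted by 4 mm ribs whose tops are 24 mm up; walls 4 mm on the x sides, solid lands 22 mm wide at the y ends. On its +x side a deck 52 (x) x 196 (y) x 45 mm high carries the plungers at (84, +-45 mm).
- pin_left (a point): Tip of the upright pin on the land at the housing's +y end, at (0, 87, 78 mm) in the housing's frame: 8 mm thick, 12 mm tall above the rim, tapered tip.
- pin_right (a point): The same at the -y end, (0, -87, 78 mm).
- bay0 (a point): Centre of the floor of the bay on the housing's -y side (0, -52, 4 mm in the housing's frame).
- bay1 (a point): Centre of the floor of the middle bay.
- bay2 (a point): Centre of the floor of the bay on the housing's +y side (0, 52, 4 mm).
- plunger_left (a joint): Height in m of the isolator plunger on the housing's +y side: 0 pressed home, 0.025 fully up. It slides along the housing's z with a drag of about 4 N and stays where it is left.
- plunger_right (a joint): The same for the plunger on the housing's -y side.
- plunger_left_top (a point): Centre of the top of the left plunger's cap, a black upright cylinder 28 mm across and 28 mm tall that stands on the deck; when home its top is 74 mm above the housing's origin.
- plunger_right_top (a point): The same for the right plunger's cap.
- cover: Loose metal cover plate 116 (x) x 200 (y) x 4 mm, 0.3 kg; origin: centre of its underside. Two 11 mm holes at (0, +-87 mm) go over the pins, either way round. Strap handle on top: a dark bar 14 mm thick (x), 64 mm long (y), 24 to 36 mm above the origin, on a post at each end. Seated, its origin is 66 mm above the housing's and its axes lie along the housing's; it does not cover the deck.
- pad: Fixed cork pad for the cover, 170 (x) x 240 (y) x 4 mm, flat on the bench left or right of the housing; origin at the centre of its underside.
- board: Fixed plywood board, 250 (x) x 220 (y) x 4 mm, on the other side of the housing; the modules lie on it. Origin at the centre of its underside.
- cup: Bystander: lidded paper coffee cup, 84 mm across, 112 mm tall; origin at the centre of its underside.
- clip_bin: Bystander: red plastic bin full of metal clips, 120 (x) x 180 (y) x 70 mm; origin at the centre of its underside.
- screwdriver: Bystander: screwdriver 190 mm long lying on the bench.
- module0: Loose relay module (two or three are present): a black block 76 (x) x 36 (y) x 26 mm high with a grey grip fin on top, 12 mm thick (x), 30 mm wide (y), from 26 to 52 mm above the origin, best gripped across its 12 mm. About 0.15 kg. Origin at the centre of its underside; in a bay its x axis lies along the housing's x, either way round.
- module1: Loose relay module (two or three are present): a black block 76 (x) x 36 (y) x 26 mm high with a grey grip fin on top, 12 mm thick (x), 30 mm wide (y), from 26 to 52 mm above the origin, best gripped across its 12 mm. About 0.15 kg. Origin at the centre of its underside; in a bay its x axis lies along the housing's x, either way round.
- module2: Loose relay module (two or three are present): a black block 76 (x) x 36 (y) x 26 mm high with a grey grip fin on top, 12 mm thick (x), 30 mm wide (y), from 26 to 52 mm above the origin, best gripped across its 12 mm. About 0.15 kg. Origin at the centre of its underside; in a bay its x axis lies along the housing's x, either way round.
Mind the look-alikes: they are no part of the job. What is shaped like the module0 but purple is not meant.

How it is judged:
By the outcome, as a careful person would: the job done as asked, in the order asked, and still so for the second after the job is handed in, with the robot touching nothing.
Of module0, module1, module2 only 2 to 3 are there at a start; the rules pass over those that are not, and their reading is None.
At some moment in a run one of module0, module1, module2 may be knocked a few centimetres aside while the robot is not near it.
Once in a run the grip may slacken for a moment while it holds something.
It also fails if it takes over 210 s, if anything falls off the work surface, if the arm or the gripper's body presses on something with over 40 N, if the wrist force passes 120 N, or if a joint passes its speed limit or range.

## Working session

There is one attempt and no reset: what is moved stays moved. The work goes in short steps, Python scripts to look and compute and a tool call to move; the robot and the scene stay as the last step left them, time stands still between calls to the robot, and variables do not carry over. Pictures are saved under pics/ and viewed, and the job is handed in when it is done.

Besides the shell and the picture viewer there is one more tool, called in YAML: its name, and indented under it one key for each argument. step_arm: Moves the arm, as the interface text tells. Its arguments: {"type":"object","properties":{"linear":{"type":"array"},"yaw":{"type":"array"},"gripper":{"type":"array"}},"required":["linear","yaw","gripper"]}

```bash
mkdir -p pics; ls; cat > h.py <<'E'
import numpy as np, cv2
from cell import ctrl, cams
def save(im,n): cv2.imwrite('pics/'+n+'.png', cv2.cvtColor(im,cv2.COLOR_RGB2BGR))
def cloud(d):
    K=d['intrinsics'];T=d['cam_to_world'];z=d['depth'].astype(float)
    v,u=np.mgrid[:z.shape[0],:z.shape[1]]
    P=np.stack([(u-K[0,2])/K[0,0]*z,(v-K[1,2])/K[1,1]*z,z,np.ones_like(z)],-1)
    W=P@T.T
    W=W[...,:3]; W[z<=0]=np.nan
    return W
E
python3 - <<'E'
from h import *
for n in ['top','scene','wrist']:
    d=cams.get_image(n); save(d['frame'],n+'0'); print(n,d['intrinsics'].tolist(),np.round(d['cam_to_world'],3).tolist())
s=ctrl.read_state(); print(s)
E
```

```text
pics
top [[392.65745054484023, 0.0, 281.43876740242115], [0.0, 392.65745054484023, 206.06063075590865], [0.0, 0.0, 1.0]] [[0.022, -0.988, 0.155, 417.836], [-1.0, -0.021, 0.008, -61.976], [-0.004, -0.155, -0.988, 1080.385], [0.0, 0.0, 0.0, 1.0]]
scene [[437.32857425071234, 0.0, 271.2370011551793], [0.0, 437.32857425071234, 203.7717967114076], [0.0, 0.0, 1.0]] [[0.044, 0.661, -0.749, 1594.136], [0.999, -0.025, 0.037, -124.086], [0.005, -0.75, -0.661, 985.677], [0.0, 0.0, 0.0, 1.0]]
wrist [[325.19226210127806, 0.0, 275.0098373491408], [0.0, 325.19226210127806, 210.66726117989455], [0.0, 0.0, 1.0]] [[0.373, -0.891, -0.261, 308.555], [-0.928, -0.358, -0.104, -576.514], [-0.001, 0.28, -0.96, 372.994], [0.0, 0.0, 0.0, 1.0]]
{'clock': 0.15, 'qpos': array([ 1.12420668,  0.62912313,  0.03849204,  1.51810381, -0.02702706,
        0.9962613 , -0.01997484]), 'qd': array([ 0.0013322 , -0.00422019,  0.00134817, -0.00401944,  0.0002474 ,
        0.0002541 , -0.00106893]), 'tau': array([ 1.89665661e-03, -5.63796508e+01,  1.22797363e+00, -1.93648320e+01,
        1.11347367e-02,  7.44075340e-03,  1.19244280e-05]), 'eef_pos': array([ 241.43904692, -603.05773946,  255.61894687]), 'tool_rot': array([ 3.14158539e+00,  1.37664941e-03, -1.19003077e+00]), 'force': array([-0.76726781,  0.13280852,  1.08460839]), 'torque': array([ 0.03363482,  0.01547003, -0.04991041]), 'width': 85.55214967171062}
```

View pics/top0.png

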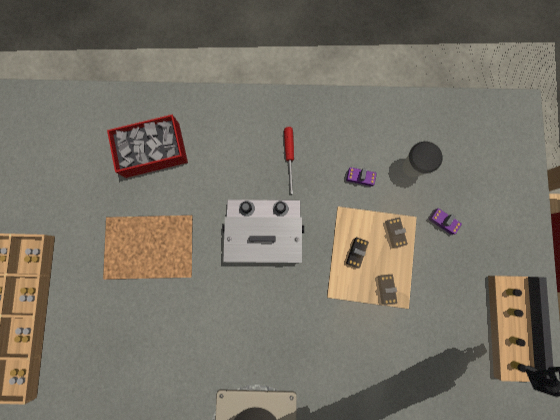

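View pics/scene0.png

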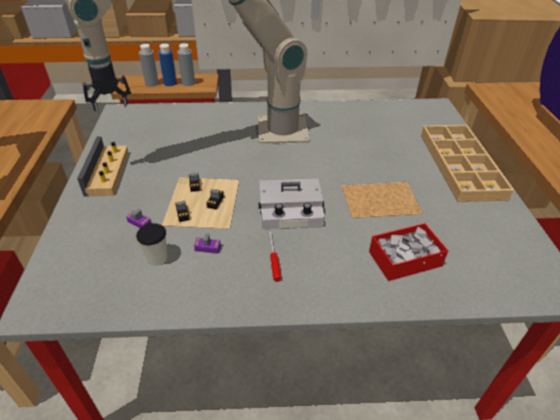

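View pics/wrist0.png

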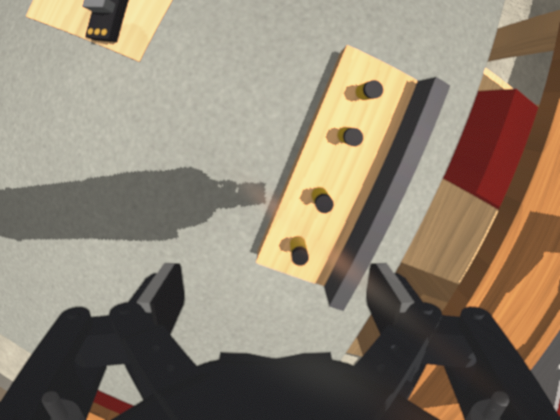

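Three black modules lie on the board, at top (357,252), (397,232) and (388,289). The purple look-alikes are at (362,177) and (446,221). Now I'll measure.

```bash
cat >> h.py <<'E'
def seg(W,m,zlo,zhi):
    k=m&np.isfinite(W[...,2])&(W[...,2]>zlo)&(W[...,2]<zhi); return W[k]
def rect(P):
    (c,s,a)=cv2.minAreaRect(P[:,:2].astype(np.float32)); return np.round(c,1),np.round(s,1),round(a,1)
E
python3 - <<'E'
from h import *
d=cams.get_image('top'); W=cloud(d); np.save('W.npy',W)
for n in ['housing','cover','pad','board','cup','clip_bin','plunger_left','module0','screwdriver']:
    for r in cams.regions_of('top',n):
        m=r['pixels']; P=W[m&np.isfinite(W[...,2])]
        print(n,round(r['conf'],2),np.round(r['pixel']),m.sum(),'med',np.round(np.median(P,0),1),'z90',np.round(np.percentile(P[:,2],[5,95]),1),rect(P))
save(cv2.resize(d['frame'][170:320,210:430],None,fx=3.6,fy=3.6,interpolation=cv2.INTER_CUBIC),'crop0')
E
```

```text
housing 0.74 [286. 150.] 332 med [748.1 -71.6  22.9] z90 [13.6 27.6] (array([716.6, -73.4]), array([184.6,  22.1]), 5.5)
housing 0.69 [266. 208.] 1220 med [571.3  -7.4  45.9] z90 [42.3 79.7] (array([572.6,  -5.9]), array([ 46.9, 190.3]), 1.3)
housing 0.38 [262. 237.] 3446 med [486.9  -7.8  70.3] z90 [67.3 74.5] (array([488.5,  -7. ]), array([116.2, 198.8]), 0.9)
cover 0.92 [261. 238.] 3457 med [487.4  -7.2  70.3] z90 [67.2 74.6] (array([488.5,  -6.9]), array([116.2, 199. ]), 0.9)
pad 0.9 [149. 249.] 5478 med [464.1 309.2   4.2] z90 [0.9 7.4] (array([466.1, 311.5]), array([174.7, 244.2]), 2.7)
board 0.68 [367. 261.] 6077 med [ 445.4 -295.3    4.3] z90 [1.1 7.7] (array([ 452.6, -303.1]), array([220.3, 249.7]), 83.7)
cup 0.61 [422. 160.] 1053 med [ 698.  -411.2  111.4] z90 [ 23.8 115.1] (array([ 711.3, -444.1]), array([ 83. , 133.4]), 14.1)
clip_bin 0.91 [148. 146.] 3610 med [734.1 315.8  51.2] z90 [19.7 70.1] (array([752.7, 327.6]), array([154.6, 193. ]), 16.0)
clip_bin 0.57 [387. 292.] 439 med [ 367.1 -334.1   30.7] z90 [21.2 56.3] (array([ 366.7, -337.1]), array([75.7, 37.1]), 8.0)
p
[... 300 characters left out ...]
 30.4] z90 [ 4.8 56. ] (array([ 368.1, -341.1]), array([77.7, 47.7]), 10.7)
module0 0.73 [361. 177.] 381 med [ 668.  -268.7   26.8] z90 [17.4 52.9] (array([ 671.1, -271.6]), array([75.3, 36.6]), 78.8)
module0 0.64 [443. 221.] 451 med [ 549.7 -492.5   26.4] z90 [ 9.  52.3] (array([ 550.9, -498.5]), array([76.1, 36.2]), 56.0)
module0 0.62 [397. 235.] 443 med [ 515.  -360.2   30.4] z90 [15.7 56.3] (array([ 518.2, -368.1]), array([76.6, 45. ]), 14.8)
module0 0.57 [358. 252.] 440 med [ 459.6 -256.5   30.6] z90 [ 8.3 56.2] (array([ 460.5, -261.2]), array([44.2, 75.7]), 71.1)
screwdriver 0.76 [290. 146.] 281 med [756.2 -71.1  23.3] z90 [15.9 28. ] (array([746.1, -71.4]), array([119.9,  22.6]), 1.2)
```

View pics/crop0.png

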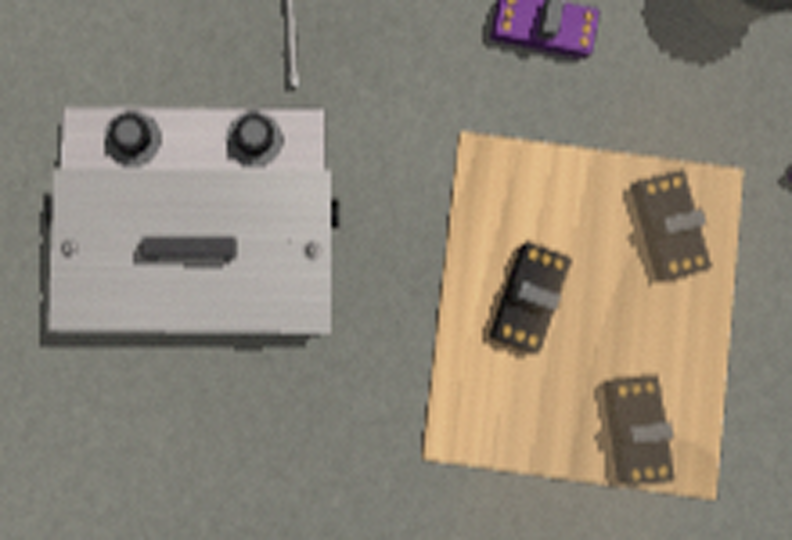

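```bash
python3 - <<'E'
from h import *
W=np.load('W.npy')
def blob(c,r,zlo,zhi):
    m=(np.hypot(W[...,0]-c[0],W[...,1]-c[1])<r)&(W[...,2]>zlo)&(W[...,2]<zhi); return W[m]
for n,c,r,lo,hi in [('handle',(488,-7),60,88,110),('pl',(573,39),30,68,90),('pr',(573,-52),30,68,90),('f0',(367,-337),40,46,65),('f1',(518,-368),40,46,65),('f2',(460,-261),40,46,65),
  ('m0',(367,-337),50,22,36),('m1',(518,-368),50,22,36),('m2',(460,-261),50,22,36),('cup',(700,-410),60,100,120)]:
    P=blob(c,r,lo,hi); print(n,len(P),np.round(P.mean(0),1),rect(P) if len(P)>4 else '')
# deck front edge & housing
m=(W[...,2]>38)&(W[...,2]<52)&(abs(W[...,0]-570)<60)&(abs(W[...,1]+7)<120); print('deck',rect(W[m]))
E
```

```text
handle 150 [488.2  -7.8 102.1] (array([488.2,  -7.7]), array([12.9, 60. ]), 1.2)
pl 98 [568.6  39.   76.5] (array([564.5,  38.6]), array([38.9, 24. ]), 0.9)
pr 99 [569.9 -50.9  79. ] (array([564.8, -50.6]), array([40.7, 25.9]), 0.8)
f0 62 [ 367.  -336.2   55.4] (array([ 366.9, -337.3]), array([11.9, 30.1]), 8.1)
f1 56 [ 517.2 -363.    55.6] (array([ 517.6, -363.9]), array([11.9, 29.1]), 15.0)
f2 59 [ 461.3 -258.    55.4] (array([ 461.5, -258.4]), array([29.9, 12.2]), 72.1)
m0 355 [ 367.2 -335.6   30.3] (array([ 366.9, -337.1]), array([76.1, 37.1]), 8.0)
m1 345 [ 516.9 -362.7   30.1] (array([ 517.7, -364.2]), array([75.4, 36.9]), 15.1)
m2 333 [ 461.1 -257.5   30.3] (array([ 461.4, -258.5]), array([35.9, 75.8]), 70.5)
cup 835 [ 702.8 -417.3  111.6] (array([ 704.3, -419.1]), array([82.3, 81.7]), 35.5)
deck (array([554.7,  -6.4]), array([212.3,  85. ]), 89.9)
```

```bash
cat >> h.py <<'E'
def plan(*wps):
    s=ctrl.read_state(); p=s['eef_pos']; y=s['tool_rot'][2]; c,sn=np.cos(y),np.sin(y)
    print('at',np.round(p,1),'yaw',round(y,4),'F',np.round(s['force'],1),'w',round(s['width'],1),'t',s['clock'])
    q=p;yy=y
    for w in wps:
        d=np.array(w[:3])-p; dy=(w[3]-y+np.pi)%(2*np.pi)-np.pi
        n=max(np.linalg.norm(np.array(w[:3])-q)/41.7,abs(w[3]-yy)/0.125)
        print('lin',np.round([c*d[0]+sn*d[1],sn*d[0]-c*d[1],-d[2]],1).tolist(),'yaw',round(dy,3),'rows',round(n,1)); q=np.array(w[:3]);yy=w[3]
E
python3 -c "
from h import *
plan((573.2,-50.7,160,-1.553),(573.2,-50.7,75,-1.553))"
```

```text
at [ 241.6 -603.4  256.3] yaw -1.19 F [-0.5  0.8 -0.5] w 85.3 t 0.65
lin [-389.9, -513.3, 96.3] yaw -0.363 rows 15.6
lin [-389.9, -513.3, 181.3] yaw -0.363 rows 2.0
```

step_arm:
  linear:
    - [-195,-257,0]
    - [-195,-257,0]
    - [-195,-257,0]
    - [-195,-257,0]
    - [-195,-257,0]
    - [-195,-257,0]
    - [-195,-257,0]
    - [-195,-257,0]
  yaw: [-0.2,-0.2,-0.363,-0.363,-0.363,-0.363,-0.363,-0.363]
  gripper: [0.6,0.6,0.6,0.6,0.6,0.6,0.6,0.6]

```text
clock: 1.32
eef_pos: [409.6, -323.3, 256.7]
tool_rot: [-3.14, -0.0, -0.824]
force: [1.1, -0.9, 1.4]
width: 68.6
```

```bash
python3 -c "
from h import *
plan((573.2,-50.7,200,-1.553),(573.2,-50.7,75,-1.553))"
```

```text
at [ 409.6 -323.3  256.7] yaw -0.8242 F [ 1.1 -0.9  1.4] w 68.6 t 1.3167
lin [-89.0, -305.2, 56.7] yaw -0.729 rows 7.7
lin [-89.0, -305.2, 181.7] yaw -0.729 rows 3.0
```

```bash
sed -i "s/'yaw',round(dy,3),'rows'/'yaw',round(-dy,3),'rows'/" h.py
```

step_arm:
  linear:
    - [-89,-305,57]
    - [-89,-305,57]
    - [-89,-305,57]
    - [-89,-305,57]
    - [-89,-305,57]
    - [-89,-305,57]
    - [-89,-305,57]
    - [-89,-305,57]
  yaw: [0.729,0.729,0.729,0.729,0.729,0.729,0.729,0.729]
  gripper: [0.6,0.6,0.6,0.6,0.6,0.6,0.6,0.6]

```text
clock: 1.98
eef_pos: [573.4, -50.7, 198.9]
tool_rot: [-3.141, 0.001, -1.553]
force: [0.2, -0.4, 0.4]
width: 68.8
```

```bash
python3 -c "
from h import *
plan((573.2,-50.7,75,-1.553))
d=cams.get_image('wrist');save(d['frame'],'w1');save(cams.get_image('scene')['frame'][150:260,150:450],'s1')"
```

```text
at [573.4 -50.7 198.9] yaw -1.5532 F [ 0.2 -0.4  0.4] w 68.8 t 1.9833
lin [-0.0, 0.2, 123.9] yaw -0.0 rows 3.0
```

View pics/w1.png

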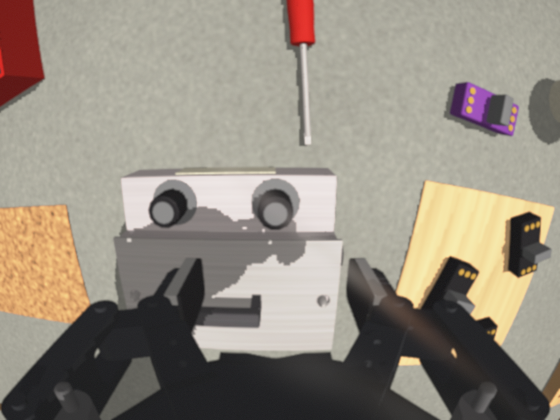

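The picture shows the jaws around the right plunger (275,208). All three modules look black from here, so I'll go down and grip.

step_arm:
  linear:
    - [0,0,40]
    - [0,0,80]
    - [0,0,110]
    - [0,0,124]
    - [0,0,124]
    - [0,0,124]
  yaw: [0,0,0,0,0,0]
  gripper: [0.6,0.6,0.6,0.6,0.6,0.6]

```text
clock: 2.58
eef_pos: [571.6, -55.6, 75.1]
tool_rot: [3.14, -0.0, -1.557]
force: [1.1, -0.4, 1.7]
width: 68.0
```

step_arm:
  linear:
    - [0,0,0]
    - [0,0,0]
    - [0,0,0]
    - [0,0,0]
    - [0,0,0]
    - [0,0,0]
  yaw: [0,0,0,0,0,0]
  gripper: [-1,-1,-1,-1,-1,-1]

```text
clock: 3.08
eef_pos: [573.0, -50.8, 76.9]
tool_rot: [-3.139, 0.004, -1.553]
force: [-0.7, 7.0, 3.1]
width: 26.2
```

step_arm:
  linear:
    - [0,0,-4]
    - [0,0,-8]
    - [0,0,-12]
    - [0,0,-16]
    - [0,0,-20]
    - [0,0,-24]
    - [0,0,-27]
    - [0,0,-27]
  yaw: [0,0,0,0,0,0,0,0]
  gripper: [-1,-1,-1,-1,-1,-1,-1,-1]

```text
clock: 3.75
eef_pos: [572.9, -50.8, 98.3]
tool_rot: [-3.14, 0.004, -1.553]
force: [11.4, 6.7, -42.8]
width: 26.0
```

step_arm:
  linear:
    - [0,0,0]
    - [0,0,0]
    - [0,0,0]
    - [0,0,-10]
    - [0,0,-30]
    - [0,0,-50]
    - [0,0,-50]
  yaw: [0,0,0,0,0,0,0]
  gripper: [0.6,0.6,0.6,0.6,0.6,0.6,0.6]

```text
clock: 4.33
eef_pos: [574.7, -55.8, 157.6]
tool_rot: [-3.133, -0.001, -1.557]
force: [0.3, -0.7, 0.6]
width: 68.1
```

```bash
cat >> h.py <<'E'
def cloudw(d):
    K=d['intrinsics'];T=d['cam_to_world'];z=d['depth'].astype(float)
    v,u=np.mgrid[:z.shape[0],:z.shape[1]]
    a=(u-K[0,2])/K[0,0];b=(v-K[1,2])/K[1,1];r=np.hypot(a,b)+1e-9
    t=np.tan(r)/r
    P=np.stack([a*t*z,b*t*z,z,np.ones_like(z)],-1); W=(P@T.T)[...,:3]; W[z<=0]=np.nan
    return W
def near(W,c,r,lo,hi):
    m=(np.hypot(W[...,0]-c[0],W[...,1]-c[1])<r)&(W[...,2]>lo)&(W[...,2]<hi); return W[m]
E
python3 -c "
from h import *
plan((571.6,39.3,130,-1.553),(571.6,39.3,75,-1.553))
d=cams.get_image('wrist');save(d['frame'],'w2');W=cloudw(d)
for n,c in [('R',(573.2,-50.7)),('L',(571.6,39.3))]:
  P=near(W,c,20,58,115); print(n,len(P),np.round(np.percentile(P[:,2],[50,80,90]),1)); Q=P[P[:,2]>np.percentile(P[:,2],85)-4]; print(rect(Q))
"
```

```text
at [574.7 -55.8 157.6] yaw -1.5569 F [ 0.3 -0.7  0.6] w 68.1 t 4.3333
lin [-95.2, 1.8, 27.6] yaw -0.004 rows 2.4
lin [-95.2, 1.8, 82.6] yaw -0.004 rows 1.3
R 2016 [98.7 99.5 99.8]
(array([574.6, -50.8]), array([26.8, 27.5]), 68.8)
L 1405 [76.3 77.1 77.5]
(array([573.2,  39.1]), array([27. , 26.9]), 86.4)
```

View pics/w2.png

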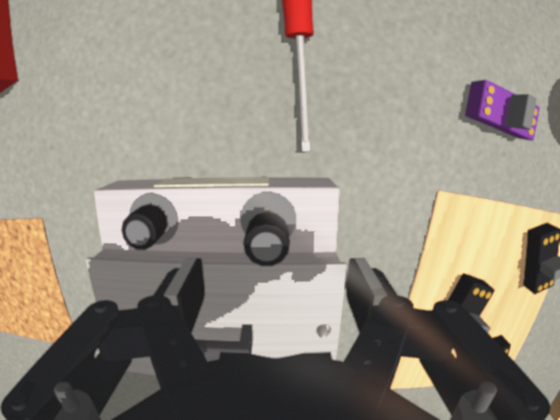

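```bash
python3 -c "
from h import *
plan((571.8,39.3,130,-1.553),(571.8,39.3,76,-1.553))"
```

```text
at [573.9 -55.6 156. ] yaw -1.5568 F [ 1.   0.1 -0.4] w 68.7 t 4.3833
lin [-94.9, 0.7, 26.0] yaw -0.004 rows 2.4
lin [-94.9, 0.7, 80.0] yaw -0.004 rows 1.3
```

```bash
cat >> h.py <<'E'
import json
def upd(*ms):
    c=json.load(open('cmd.json'))
    for l,w in ms:
        y=c[3];cc,s=np.cos(y),np.sin(y)
        c[0]+=cc*l[0]+s*l[1]; c[1]+=s*l[0]-cc*l[1]; c[2]-=l[2]; c[3]-=w
    json.dump(c,open('cmd.json','w'))
def plan(*wps):
    s=ctrl.read_state(); c=json.load(open('cmd.json')); p=np.array(c[:3]);y=c[3]
    print('cmd',np.round(c,3),'meas',np.round(s['eef_pos'],1),'yaw',round(s['tool_rot'][2],4),'F',np.round(s['force'],1),'w',round(s['width'],1),'t',s['clock'])
    c,sn=np.cos(y),np.sin(y)
    q=p;yy=y
    for w in wps:
        d=np.array(w[:3])-p; dy=(w[3]-y+np.pi)%(2*np.pi)-np.pi
        n=max(np.linalg.norm(np.array(w[:3])-q)/41.7,abs(w[3]-yy)/0.125)
        print('lin',np.round([c*d[0]+sn*d[1],sn*d[0]-c*d[1],-d[2]],1).tolist(),'yaw',round(-dy,3),'rows',round(n,1)); q=np.array(w[:3]);yy=w[3]
E
python3 -c "
from h import *
json.dump([241.608,-603.443,256.313,-1.19],open('cmd.json','w'))
upd(([-195,-257,0],-.363)); print(open('cmd.json').read())"
```

```text
[407.7251494922319, -326.8944642154555, 256.313, -0.827]
```

```bash
python3 -c "
from h import *
upd(([-89,-305,57],.729),([0,0,124],0),([0,0,-27],0),([0,0,-50],0))
plan((571.8,39.3,130,-1.553),(571.8,39.3,75,-1.553))"
```

```text
cmd [571.915 -54.888 152.313  -1.556] meas [573.9 -55.6 156. ] yaw -1.5568 F [ 1.   0.1 -0.4] w 68.7 t 4.3833
lin [-94.2, -1.3, 22.3] yaw -0.003 rows 2.3
lin [-94.2, -1.3, 77.3] yaw -0.003 rows 1.3
```

step_arm:
  linear:
    - [-40,0,0]
    - [-80,-1,10]
    - [-94,-1,22]
    - [-94,-1,22]
    - [-94,-1,50]
    - [-94,-1,77]
    - [-94,-1,77]
    - [-94,-1,77]
  yaw: [0,0,0,0,0,0,0,0]
  gripper: [0.6,0.6,0.6,0.6,0.6,0.6,0.6,0.6]

```text
clock: 5.05
eef_pos: [570.4, 37.8, 74.7]
tool_rot: [3.138, -0.001, -1.557]
force: [0.0, 0.7, 0.8]
width: 68.0
```

step_arm:
  linear:
    - [0,0,0]
    - [0,0,0]
    - [0,0,0]
    - [0,0,0]
    - [0,0,0]
    - [0,0,0]
  yaw: [0,0,0,0,0,0]
  gripper: [-1,-1,-1,-1,-1,-1]

```text
clock: 5.55
eef_pos: [572.5, 39.3, 76.3]
tool_rot: [-3.139, 0.0, -1.556]
force: [0.4, 0.7, 4.1]
width: 26.0
```

step_arm:
  linear:
    - [0,0,-4]
    - [0,0,-8]
    - [0,0,-12]
    - [0,0,-16]
    - [0,0,-20]
    - [0,0,-23]
    - [0,0,-26]
    - [0,0,-26]
  yaw: [0,0,0,0,0,0,0,0]
  gripper: [-1,-1,-1,-1,-1,-1,-1,-1]

```text
clock: 6.22
eef_pos: [572.4, 39.4, 99.7]
tool_rot: [-3.14, -0.0, -1.556]
force: [9.8, 1.7, -21.5]
width: 26.0
```

step_arm:
  linear:
    - [0,0,0]
    - [0,0,0]
    - [0,0,0]
    - [0,0,-10]
    - [0,0,-40]
    - [0,0,-80]
    - [0,0,-80]
    - [0,0,-80]
  yaw: [0,0,0,0,0,0,0,0]
  gripper: [0.6,0.6,0.6,0.6,0.6,0.6,0.6,0.6]

```text
clock: 6.88
eef_pos: [573.0, 39.0, 184.7]
tool_rot: [-3.136, 0.0, -1.556]
force: [-0.1, 0.7, -0.8]
width: 68.2
```

```bash
python3 -c "
from h import *
upd(([-94,-1,77],0),([0,0,-26],0),([0,0,-80],0))
d=cams.get_image('wrist');save(d['frame'],'w3');W=cloudw(d)
plan((488.4,-7.5,185,0.02))
for n,c in [('R',(573.2,-50.7)),('L',(571.6,39.3))]:
  P=near(W,c,20,58,115); print(n,len(P),np.round(np.percentile(P[:,2],[50,80,90]),1)); Q=P[P[:,2]>np.percentile(P[:,2],85)-4]; print(rect(Q))
for c in [(488,-7)]:
  P=near(W,c,50,90,112);print(len(P),rect(P),P.mean(0))
"
```

```text
cmd [571.524  39.117 181.313  -1.556] meas [571.7  39.1 183. ] yaw -1.5561 F [ 0.1  0.4 -0.5] w 68.1 t 6.9333
lin [45.4, 83.8, -3.7] yaw -1.576 rows 12.6
R 1499 [98.4 99.4 99.7]
(array([574.8, -50.3]), array([26.9, 27. ]), 16.5)
L 1536 [98.8 99.5 99.9]
(array([573.1,  39.2]), array([27.1, 26.1]), 0.2)
1331 (array([490.4,  -1.4]), array([15.5, 51.2]), 0.8) [ 4.92362985e+02 -7.03606713e-02  9.96754634e+01]
```

step_arm:
  linear:
    - [10,20,-4]
    - [25,40,-4]
    - [40,80,-4]
    - [45,84,-4]
    - [45,84,-4]
    - [45,84,-4]
    - [45,84,-4]
    - [45,84,-4]
  yaw: [-0.12,-0.24,-0.36,-0.48,-0.6,-0.72,-0.84,-0.96]
  gripper: [0.2,0.2,0.2,0.2,0.2,0.2,0.2,0.2]

```text
clock: 7.6
eef_pos: [486.9, -7.3, 184.5]
tool_rot: [3.14, 0.002, -0.59]
force: [-0.0, -0.7, -0.2]
width: 51.2
```

step_arm:
  linear:
    - [0,0,0]
    - [0,0,0]
    - [0,0,0]
    - [0,0,0]
    - [0,0,0]
    - [0,0,0]
    - [0,0,0]
    - [0,0,0]
  yaw: [-0.12,-0.24,-0.36,-0.48,-0.6,-0.616,-0.616,-0.616]
  gripper: [0.2,0.2,0.2,0.2,0.2,0.2,0.2,0.2]

```text
clock: 8.27
eef_pos: [487.6, -7.3, 184.9]
tool_rot: [-3.142, 0.001, 0.017]
force: [-0.1, -0.2, 0.7]
width: 51.1
```

```bash
python3 -c "
from h import *
upd(([45,84,-4],-.96),([0,0,0],-.616))
d=cams.get_image('wrist');save(d['frame'],'w4');W=cloudw(d)
plan((488.4,-7.5,102,0.018))
m=near(W,(488,-7),110,60,75);print(len(m),rect(m))
P=near(W,(488,-7),45,92,112);print(len(P),rect(P),P.mean(0))
"
```

```text
cmd [ 4.88199e+02 -7.12100e+00  1.85313e+02  2.00000e-02] meas [487.8  -7.2 185. ] yaw 0.0175 F [ 0.2 -0.4 -0.3] w 51.1 t 8.3167
lin [0.2, 0.4, 83.3] yaw 0.002 rows 2.0
32716 (array([506. ,  -7.2]), array([148.8, 200.9]), 1.2)
1882 (array([490. ,  -6.9]), array([13.7, 63.7]), 0.9) [489.83368333  -4.15790555 101.58149559]
```

View pics/w4.png

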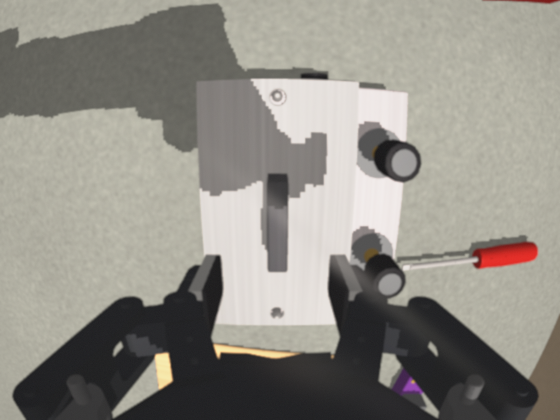

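step_arm:
  linear:
    - [0.5,0,40]
    - [1,0,70]
    - [1,0,83]
    - [1,0,83]
    - [1,0,83]
  yaw: [0,0,0,0,0]
  gripper: [0,0,0,0,0]

```text
clock: 8.73
eef_pos: [488.8, -6.9, 101.9]
tool_rot: [3.141, 0.002, 0.019]
force: [0.3, -0.3, 0.8]
width: 42.7
```

step_arm:
  linear:
    - [0,0,0]
    - [0,0,0]
    - [0,0,0]
    - [0,0,0]
    - [0,0,0]
    - [0,0,0]
    - [0,0,0]
  yaw: [0,0,0,0,0,0,0]
  gripper: [-1,-1,-1,-1,-1,-1,-1]

```text
clock: 9.32
eef_pos: [489.9, -7.1, 103.7]
tool_rot: [3.142, -0.002, 0.019]
force: [-0.6, -0.4, 6.5]
width: 12.9
```

```bash
python3 -c "
from h import *
upd(([1,0,83],0))
plan((488.4,-7.5,102,0.018))
print(ctrl.read_state()['tool_rot'],ctrl.read_state()['torque'])
"
```

```text
cmd [ 4.89199e+02 -7.10100e+00  1.02313e+02  2.00000e-02] meas [489.9  -7.1 103.7] yaw 0.0194 F [-0.6 -0.4  6.5] w 12.9 t 9.3167
lin [-0.8, 0.4, 0.3] yaw 0.002 rows 0.0
[ 3.14152492e+00 -2.29974038e-03  1.94104844e-02] [ 0.01981396  0.24318299 -0.03982937]
```

step_arm:
  linear:
    - [0.5,0,-4]
    - [0.7,0,-8]
    - [0.7,0,-13]
    - [0.7,0,-20]
    - [0.7,0,-30]
    - [0.7,0,-45]
    - [0.7,0,-60]
    - [0.7,0,-60]
  yaw: [0,0,0,0,0,0,0,0]
  gripper: [-1,-1,-1,-1,-1,-1,-1,-1]

```text
clock: 9.98
eef_pos: [491.7, -6.9, 165.2]
tool_rot: [-3.141, -0.005, 0.02]
force: [1.6, -0.2, -2.4]
width: 12.6
```

```bash
python3 -c "
from h import *
upd(([.7,0,-60],0))
plan((466.1,311.5,170,0.047))
d=cams.get_image('wrist');save(d['frame'],'w5')
W=np.load('W.npy')
m=(W[...,2]>-1)&(W[...,2]<12)
d=cams.get_image('top');W=cloud(d)
for r in cams.regions_of('top','pad')+cams.regions_of('top','cover'):
  P=W[r['pixels']&np.isfinite(W[...,2])]; print(r['conf'],rect(P),np.median(P,0)); cnt,_=cv2.findContours(r['pixels'].astype(np.uint8),0,2); print(cv2.minAreaRect(max(cnt,key=len)))
save(d['frame'][180:300,80:340],'t5')
"
```

```text
cmd [ 4.89899e+02 -7.08700e+00  1.62313e+02  2.00000e-02] meas [491.7  -6.9 165.2] yaw 0.0198 F [ 1.6 -0.2 -2.4] w 12.6 t 9.9833
lin [-17.4, -319.0, -7.7] yaw -0.027 rows 7.7
0.81 (array([466.3, 309.7]), array([169.1, 241.5]), 2.7) [464.82993784 308.8556933    4.26697912]
((147.49017333984375, 247.09779357910156), (61.908409118652344, 90.46089172363281), 88.60282135009766)
0.43 (array([546.7, -75.5]), array([111.5,  66.3]), 10.9) [574.69133055 -71.15565723  46.75197751]
((286.5, 206.5), (13.0, 25.0), 90.0)
0.57 (array([497. ,  -7.5]), array([127.2, 197.6]), 0.5) [501.32187034 -84.51552016 130.52899474]
((290.0, 237.0), (24.0, 48.0), 0.0)
```

View pics/t5.png

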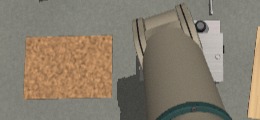

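step_arm:
  linear:
    - [-2,-35,-4]
    - [-4,-75,-4]
    - [-7,-115,-4]
    - [-9,-155,-4]
    - [-11,-195,-4]
    - [-13,-235,-4]
    - [-15,-275,-4]
    - [-16,-300,-4]
  yaw: [0,0,0,-0.01,-0.02,-0.027,-0.027,-0.027]
  gripper: [-1,-1,-1,-1,-1,-1,-1,-1]

```text
clock: 10.85
eef_pos: [466.1, 297.9, 165.5]
tool_rot: [-3.139, 0.001, 0.052]
force: [0.0, 0.6, -2.6]
width: 12.7
```

```bash
python3 -c "
from h import *
upd(([-16,-300,-4],-.027))
plan((466.3,310.3,166,0.047),(466.3,310.3,60,0.047),(466.3,310.3,42,0.047))
"
```

```text
cmd [4.67902e+02 2.92533e+02 1.66313e+02 4.70000e-02] meas [466.1 297.9 165.5] yaw 0.0517 F [ 0.   0.6 -2.6] w 12.7 t 10.85
lin [-0.8, -17.8, 0.3] yaw -0.0 rows 0.4
lin [-0.8, -17.8, 106.3] yaw -0.0 rows 2.5
lin [-0.8, -17.8, 124.3] yaw -0.0 rows 0.4
```

step_arm:
  linear:
    - [-1,-18,0]
    - [-1,-18,20]
    - [-1,-18,50]
    - [-1,-18,80]
    - [-1,-18,100]
    - [-1,-18,106]
    - [-1,-18,106]
    - [-1,-18,106]
  yaw: [0,0,0,0,0,0,0,0]
  gripper: [-1,-1,-1,-1,-1,-1,-1,-1]

```text
clock: 11.52
eef_pos: [466.1, 310.7, 60.3]
tool_rot: [3.142, 0.0, 0.047]
force: [-1.2, 0.9, -3.0]
width: 12.7
```

step_arm:
  linear:
    - [0,0,5]
    - [0,0,10]
    - [0,0,13]
    - [0,0,16]
    - [0,0,18]
    - [0,0,18]
    - [0,0,18]
  yaw: [0,0,0,0,0,0,0]
  gripper: [-1,-1,-1,-1,-1,-1,-1]

```text
clock: 12.1
eef_pos: [466.1, 310.4, 42.3]
tool_rot: [3.142, 0.0, 0.047]
force: [-0.1, -0.9, -2.6]
width: 12.8
```

step_arm:
  linear:
    - [0,0,0.5]
    - [0,0,1]
    - [0,0,1.5]
    - [0,0,1.5]
  yaw: [0,0,0,0]
  gripper: [-1,-1,-1,-1]

```text
clock: 12.43
eef_pos: [466.2, 310.6, 41.8]
tool_rot: [-3.141, -0.001, 0.047]
force: [-1.8, -1.0, 4.5]
width: 13.0
```

step_arm:
  linear:
    - [0,0,0]
    - [0,0,0]
    - [0,0,0]
    - [0,0,0]
    - [0,0,-20]
    - [0,0,-60]
    - [0,0,-100]
    - [0,0,-130]
  yaw: [0,0,0,0,0,0,0,0]
  gripper: [0,0,0,0,0,0,0,0]

```text
clock: 13.1
eef_pos: [466.4, 310.9, 173.4]
tool_rot: [-3.14, -0.001, 0.047]
force: [0.1, 0.4, 0.5]
width: 42.6
```

```bash
python3 -c "
from h import *
upd(([-1,-18,106],0),([0,0,18],0),([0,0,1.5],0),([0,0,-130],0))
d=cams.get_image('wrist');save(d['frame'],'w6')
plan((440,-100,230,0.0))
W=cloudw(d);P=near(W,(466,310),45,28,60);print(rect(P),P.mean(0))
"
```

```text
cmd [4.66058e+02 3.10466e+02 1.70813e+02 4.70000e-02] meas [469.  312.9 178.5] yaw 0.0469 F [0.9 1.1 3. ] w 42.4 t 13.15
lin [-45.3, 408.8, -59.2] yaw 0.047 rows 10.0
(array([467.7, 310.7]), array([13.2, 64.2]), 2.5) [467.38865128 312.14881159  39.61197907]
```

View pics/w6.png

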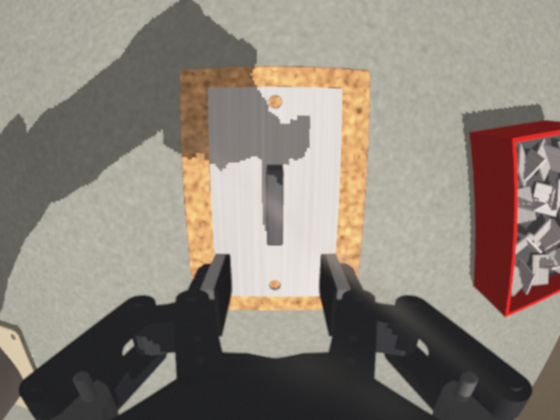

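step_arm:
  linear:
    - [0,20,-40]
    - [-4,55,-59]
    - [-8,95,-59]
    - [-12,135,-59]
    - [-16,175,-59]
    - [-20,215,-59]
    - [-25,255,-59]
    - [-30,295,-59]
  yaw: [0.047,0.047,0.047,0.047,0.047,0.047,0.047,0.047]
  gripper: [0,0,0,0,0,0,0,0]

```text
clock: 13.82
eef_pos: [449.5, 12.5, 229.9]
tool_rot: [3.141, -0.001, 0.0]
force: [1.2, -0.8, 0.1]
width: 42.6
```

step_arm:
  linear:
    - [-5,40,0]
    - [-5,80,0]
    - [-5,120,0]
    - [-5,160,0]
    - [-5,190,0]
    - [-5,200,0]
    - [-5,200,0]
    - [-5,200,0]
  yaw: [0,0,0,0,0,0,0,0]
  gripper: [0,0,0,0,0,0,0,0]

```text
clock: 14.48
eef_pos: [444.8, -184.9, 229.6]
tool_rot: [-3.141, 0.0, -0.0]
force: [0.1, -0.1, 0.7]
width: 42.8
```

```bash
cat >> h.py <<'E'
def mods(cam='wrist',name='x'):
    d=cams.get_image(cam);save(d['frame'],name);W=cloudw(d) if cam=='wrist' else cloud(d)
    out=[]
    for r in cams.regions_of(cam,'module0'):
        P=W[r['pixels']&np.isfinite(W[...,2])]; col=d['frame'][r['pixels']].mean(0)
        F=P[(P[:,2]>45)&(P[:,2]<66)]; B=P[(P[:,2]>20)&(P[:,2]<40)]
        print(round(r['conf'],2),np.round(r['pixel']),'col',np.round(col),'fin',(rect(F),round(np.median(F[:,2]),1),len(F)) if len(F)>5 else '','body',rect(B) if len(B)>5 else '')
E
python3 -c "
from h import *
upd(([-30,295,-59],.047),([-5,200,0],0))
plan()
mods('wrist','w7')
"
```

```text
cmd [ 444.951 -185.618  229.813   -0.   ] meas [ 444.8 -184.9  229.6] yaw -0.0004 F [ 0.1 -0.1  0.7] w 42.8 t 14.4833
0.94 [288. 252.] col [101.  87.  72.] fin ((array([ 463.3, -258.5]), array([29.6, 12.1]), 70.3), np.float64(55.7), 399) body (array([ 464. , -258.7]), array([36.5, 75.7]), 70.6)
0.8 [458. 256.] col [114.  76. 120.] fin ((array([ 673.1, -271.4]), array([12.6, 30.8]), 79.2), np.float64(52.0), 235) body (array([ 673. , -271.6]), array([76.6, 36.8]), 79.0)
0.74 [315. 332.] col [77. 65. 51.] fin  body (array([ 498.6, -369.5]), array([32.3, 37.1]), 14.3)
0.66 [235. 311.] col [93. 77. 56.] fin  body (array([ 395.7, -333.4]), array([24.3, 37.1]), 4.9)
```

View pics/w7.png

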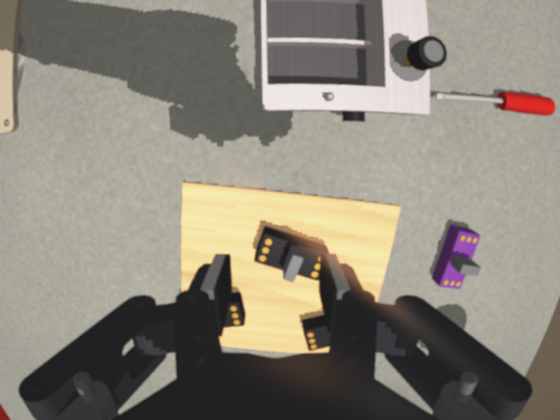

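```bash
python3 -c "
from h import *
plan((462,-258.5,120,-.34),(462,-258.5,58.5,-.34))
"
```

```text
cmd [ 444.951 -185.618  229.813   -0.   ] meas [ 445.2 -183.4  229.8] yaw 0.003 F [0.4 0.4 0. ] w 43.0 t 14.5833
lin [17.0, 72.9, 109.8] yaw 0.34 rows 3.2
lin [17.0, 72.9, 171.3] yaw 0.34 rows 1.5
```

step_arm:
  linear:
    - [6,24,30]
    - [12,50,65]
    - [17,73,100]
    - [17,73,110]
    - [17,73,130]
    - [17,73,155]
    - [17,73,171]
    - [17,73,171]
  yaw: [0.12,0.24,0.34,0.34,0.34,0.34,0.34,0.34]
  gripper: [0,0,0,0,0,0,0,0]

```text
clock: 15.25
eef_pos: [460.9, -255.2, 56.1]
tool_rot: [-3.14, 0.006, -0.336]
force: [-0.0, -0.1, 0.0]
width: 42.9
```

step_arm:
  linear:
    - [0,0,0]
    - [0,0,0]
    - [0,0,0]
    - [0,0,0]
    - [0,0,0]
    - [0,0,0]
    - [0,0,0]
    - [0,0,0]
  yaw: [0,0,0,0,0,0,0,0]
  gripper: [0,-1,-1,-1,-1,-1,-1,-1]

```text
clock: 15.92
eef_pos: [463.0, -258.7, 60.3]
tool_rot: [-3.141, -0.003, -0.34]
force: [0.2, 1.5, 6.8]
width: 10.7
```

step_arm:
  linear:
    - [0,0,-10]
    - [0,0,-30]
    - [0,0,-60]
    - [0,0,-90]
    - [0,0,-90]
  yaw: [0,0,0,0,0]
  gripper: [-1,-1,-1,-1,-1]

```text
clock: 16.33
eef_pos: [464.8, -260.2, 154.5]
tool_rot: [3.14, -0.01, -0.34]
force: [1.1, -0.3, -1.0]
width: 11.0
```

```bash
python3 -c "
from h import *
upd(([17,73,171],.34),([0,0,-90],0))
d=cams.get_image('wrist');save(d['frame'],'w8')
plan((489.5,-58.3,148,0.019),(489.5,-58.3,62,0.019))
"
```

```text
cmd [ 4.61951e+02 -2.58618e+02  1.48813e+02 -3.40000e-01] meas [ 463.8 -259.8  152.4] yaw -0.3406 F [-0.3 -0.5 -1.4] w 10.5 t 16.3833
lin [-40.8, -198.0, 0.8] yaw -0.359 rows 4.8
lin [-40.8, -198.0, 86.8] yaw -0.359 rows 2.1
```

View pics/w8.png

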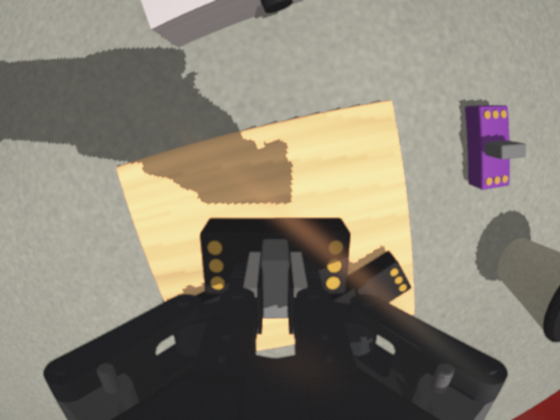

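step_arm:
  linear:
    - [-8,-38,0]
    - [-16,-78,0]
    - [-24,-118,0]
    - [-32,-158,0]
    - [-39,-190,0]
    - [-40,-197,0]
    - [-40,-197,0]
    - [-40,-197,0]
  yaw: [-0.1,-0.2,-0.3,-0.359,-0.359,-0.359,-0.359,-0.359]
  gripper: [-1,-1,-1,-1,-1,-1,-1,-1]

```text
clock: 17.05
eef_pos: [489.3, -60.2, 148.4]
tool_rot: [3.141, 0.002, 0.019]
force: [-0.6, -0.8, -0.8]
width: 10.9
```

```bash
python3 -c "
from h import *
upd(([-40,-197,0],-.359))
d=cams.get_image('wrist');save(d['frame'],'w9')
W=cloudw(d)
P=near(W,(489,-94),25,60,85)
print(len(P), 'pin', np.round(P[P[:,2]>73].mean(0),1) if (P[:,2]>73).any() else '')
plan((489.5,-59.2,62,0.019),(489.5,-59.2,58,0.019))
"
```

```text
0 pin 
cmd [ 4.89938e+02 -5.95550e+01  1.48813e+02  1.90000e-02] meas [489.2 -61.3 148.4] yaw 0.0171 F [ 0.4 -0.7 -0.4] w 10.4 t 17.1
lin [-0.4, -0.4, 86.8] yaw -0.0 rows 2.1
lin [-0.4, -0.4, 90.8] yaw -0.0 rows 0.1
```

View pics/w9.png

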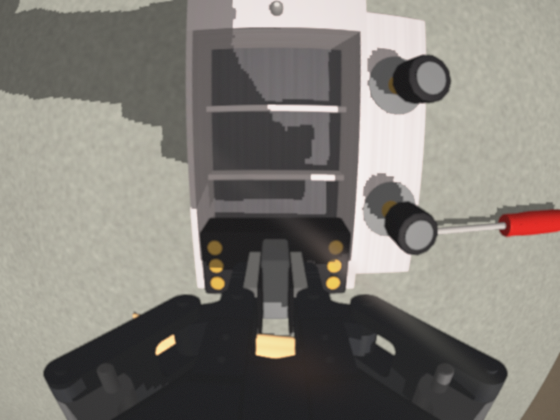

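step_arm:
  linear:
    - [0,0,20]
    - [0,0,45]
    - [0,0,65]
    - [0,0,80]
    - [0,0,86]
    - [0,0,89]
    - [0,0,91]
    - [0,0,91]
  yaw: [0,0,0,0,0,0,0,0]
  gripper: [-1,-1,-1,-1,-1,-1,-1,-1]

```text
clock: 17.77
eef_pos: [488.1, -62.1, 60.3]
tool_rot: [3.139, 0.003, 0.016]
force: [-7.6, -1.2, 25.1]
width: 10.7
```

step_arm:
  linear:
    - [0,0,-2]
    - [0,0,-2]
    - [0,0,-2]
    - [0,0,-2]
    - [0,0,-20]
    - [0,0,-60]
    - [0,0,-100]
    - [0,0,-130]
  yaw: [0,0,0,0,0,0,0,0]
  gripper: [-1,-0.2,-0.2,-0.2,-0.2,-0.2,-0.2,-0.2]

```text
clock: 18.43
eef_pos: [490.3, -59.6, 190.0]
tool_rot: [-3.141, -0.001, 0.019]
force: [0.5, -0.6, 0.3]
width: 33.8
```

```bash
python3 -c "
from h import *
upd(([0,0,91],0),([0,0,-130],0))
mods('wrist','w10')
plan((475,-290,200,0.26))
"
```

```text
0.81 [274. 199.] col [96. 88. 78.] fin ((array([491.6, -61.5]), array([11.5, 29.5]), 1.0), np.float64(55.7), 560) body (array([491.2, -61.8]), array([75.7, 36.6]), 1.2)
0.65 [157. 386.] col [41. 38. 36.] fin  body (array([ 333.8, -324.6]), array([5.6, 2.5]), 14.7)
0.46 [411. 348.] col [ 96.  65. 101.] fin  body (array([ 659.8, -270.6]), array([73.5, 11.6]), 81.5)
cmd [ 4.89938e+02 -5.95550e+01  1.87813e+02  1.90000e-02] meas [493.2 -59.9 192.2] yaw 0.0183 F [ 0.8 -0.1 -0.8] w 34.5 t 18.5333
lin [-19.3, 230.1, -12.2] yaw -0.241 rows 5.5
```

View pics/w10.png

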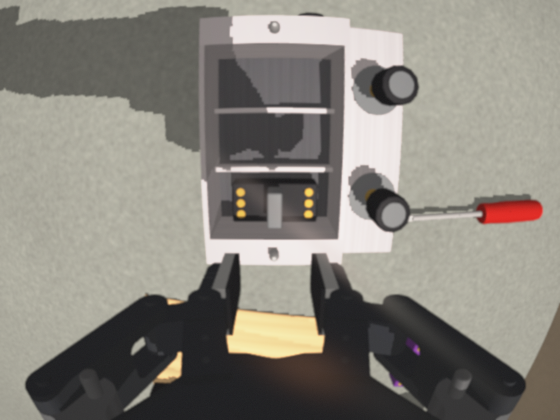

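step_arm:
  linear:
    - [-3,30,-15]
    - [-6,70,-20]
    - [-9,110,-20]
    - [-11,150,-20]
    - [-13,190,-20]
    - [-15,220,-20]
    - [-15,225,-20]
    - [-15,225,-20]
  yaw: [0,0,0,0,0,0,0,0]
  gripper: [0,0,0,0,0,0,0,0]

```text
clock: 19.2
eef_pos: [477.9, -287.8, 206.6]
tool_rot: [3.141, 0.002, 0.013]
force: [-0.1, 1.0, -0.2]
width: 42.3
```

```bash
python3 -c "
from h import *
upd(([-15,225,-20],0))
mods('wrist','w11')
plan((517.5,-364,110,0.262),(517.5,-364,58.5,0.262))
"
```

```text
0.6 [168. 238.] col [82. 74. 63.] fin ((array([ 369.3, -337.4]), array([13.1, 29.9]), 7.7), np.float64(55.3), 471) body (array([ 369.5, -337.5]), array([76.1, 36.5]), 7.9)
0.57 [305. 261.] col [101.  85.  69.] fin ((array([ 516.1, -364.5]), array([32.1, 10.5]), 90.0), np.float64(55.7), 264) body (array([ 519.8, -364.2]), array([77.1, 36.5]), 14.8)
0.57 [458. 182.] col [122.  79. 129.] fin ((array([ 673.1, -271.5]), array([12.5, 30.7]), 80.9), np.float64(52.0), 327) body (array([ 673.1, -271.8]), array([76.4, 37.5]), 78.8)
cmd [ 4.79215e+02 -2.84800e+02  2.07813e+02  1.90000e-02] meas [ 479.  -283.5  207. ] yaw 0.0195 F [-0.9  0.4 -1. ] w 42.9 t 19.3
lin [36.8, 79.9, 97.8] yaw -0.243 rows 3.2
lin [36.8, 79.9, 149.3] yaw -0.243 rows 1.2
```

View pics/w11.png

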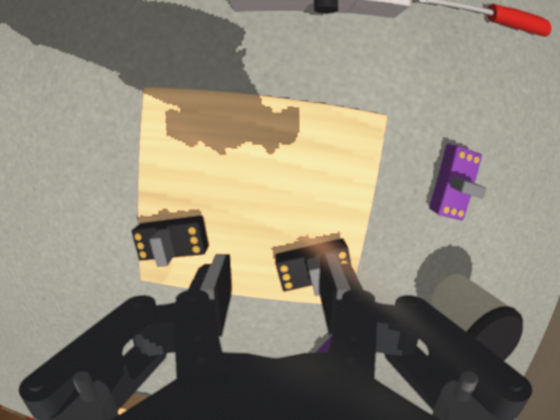

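step_arm:
  linear:
    - [12,26,30]
    - [25,53,65]
    - [38,80,90]
    - [38,80,98]
    - [38,80,110]
    - [38,80,130]
    - [38,80,149]
    - [38,80,149]
  yaw: [-0.12,-0.243,-0.243,-0.243,-0.243,-0.243,-0.243,-0.243]
  gripper: [0,0,0,0,0,0,0,0]

```text
clock: 19.97
eef_pos: [517.2, -359.7, 56.0]
tool_rot: [-3.136, 0.004, 0.265]
force: [-0.9, 0.4, 0.7]
width: 43.0
```

step_arm:
  linear:
    - [0,0,0]
    - [0,0,0]
    - [0,0,0]
    - [0,0,0]
    - [0,0,0]
    - [0,0,0]
    - [0,0,0]
    - [0,0,0]
  yaw: [0,0,0,0,0,0,0,0]
  gripper: [0,-1,-1,-1,-1,-1,-1,-1]

```text
clock: 20.63
eef_pos: [519.8, -364.2, 60.7]
tool_rot: [3.14, -0.002, 0.262]
force: [-0.0, 0.4, 6.3]
width: 10.5
```

step_arm:
  linear:
    - [0,0,-10]
    - [0,0,-30]
    - [0,0,-60]
    - [0,0,-90]
    - [0,0,-90]
    - [0,0,-90]
  yaw: [0,0,0,0,0,0]
  gripper: [-1,-1,-1,-1,-1,-1]

```text
clock: 21.13
eef_pos: [519.8, -364.9, 151.4]
tool_rot: [3.138, -0.003, 0.262]
force: [-0.3, 0.1, -2.1]
width: 10.4
```

```bash
python3 -c "
from h import *
upd(([38,80,149],-.243),([0,0,-90],0))
d=cams.get_image('wrist');save(d['frame'],'w12')
plan((489.7,-7.2,148,0.019))
"
```

```text
cmd [ 5.18728e+02 -3.64063e+02  1.48813e+02  2.62000e-01] meas [ 518.5 -364.3  149.6] yaw 0.2617 F [ 0.1  0.2 -1.8] w 10.5 t 21.1833
lin [64.4, -352.2, 0.8] yaw 0.243 rows 8.6
```

View pics/w12.png

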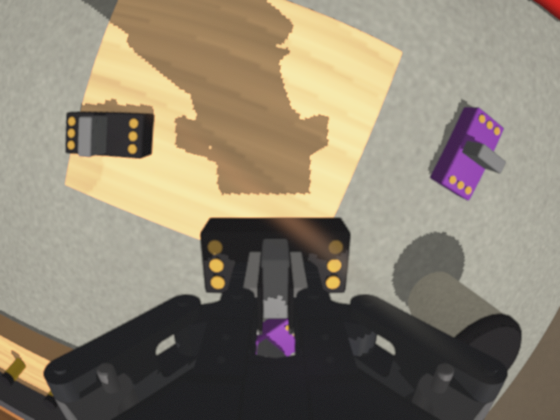

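step_arm:
  linear:
    - [7,-38,0]
    - [14,-78,0]
    - [21,-118,0]
    - [28,-158,0]
    - [36,-198,0]
    - [43,-238,0]
    - [51,-278,0]
    - [58,-315,0]
  yaw: [0.04,0.1,0.2,0.243,0.243,0.243,0.243,0.243]
  gripper: [-1,-1,-1,-1,-1,-1,-1,-1]

```text
clock: 21.85
eef_pos: [491.4, -42.5, 147.7]
tool_rot: [-3.141, 0.003, 0.019]
force: [0.8, -0.6, -2.0]
width: 10.5
```

```bash
python3 -c "
from h import *
upd(([58,-315,0],.243))
plan((489.7,-7.2,148,0.019),(489.7,-7.2,58.5,.019))
"
```

```text
cmd [ 4.93160e+02 -4.47900e+01  1.48813e+02  1.90000e-02] meas [491.4 -42.5 147.7] yaw 0.0194 F [ 0.8 -0.6 -2. ] w 10.5 t 21.85
lin [-2.7, -37.6, 0.8] yaw -0.0 rows 0.9
lin [-2.7, -37.6, 90.3] yaw -0.0 rows 2.1
```

step_arm:
  linear:
    - [-3,-38,0]
    - [-3,-38,0]
    - [-3,-38,20]
    - [-3,-38,45]
    - [-3,-38,65]
    - [-3,-38,78]
    - [-3,-38,78]
    - [-3,-38,78]
  yaw: [0,0,0,0,0,0,0,0]
  gripper: [-1,-1,-1,-1,-1,-1,-1,-1]

```text
clock: 22.52
eef_pos: [488.1, -7.1, 69.7]
tool_rot: [3.141, 0.004, 0.019]
force: [-0.5, -0.1, -2.6]
width: 10.6
```

step_arm:
  linear:
    - [0,0,3]
    - [0,0,6]
    - [0,0,9]
    - [0,0,10.5]
    - [0,0,10.5]
  yaw: [0,0,0,0,0]
  gripper: [-1,-1,-1,-1,-1]

```text
clock: 22.93
eef_pos: [489.7, -6.9, 60.7]
tool_rot: [3.141, -0.001, 0.019]
force: [-0.4, 0.3, 0.0]
width: 10.4
```

Just at the floor (60.7, same as when it was gripped on the board). I'll lower slightly and release.

step_arm:
  linear:
    - [0,0,0.8]
    - [0,0,0.8]
    - [0,0,0]
    - [0,0,0]
    - [0,0,0]
    - [0,0,-30]
    - [0,0,-70]
    - [0,0,-120]
  yaw: [0,0,0,0,0,0,0,0]
  gripper: [-1,-1,-0.2,-0.2,-0.2,-0.2,-0.2,-0.2]

```text
clock: 23.6
eef_pos: [488.2, -6.8, 172.2]
tool_rot: [-3.141, 0.004, 0.019]
force: [1.0, -0.2, -0.5]
width: 34.1
```

```bash
python3 -c "
from h import *
upd(([-3,-38,78],0),([0,0,10.5],0),([0,0,-120],0))
mods('wrist','w13')
plan((400,-270,200,0.02))
"
```

```text
0.82 [275. 258.] col [79. 74. 67.] fin ((array([491.2, -61.8]), array([10.8, 30.2]), 1.2), np.float64(55.7), 502) body (array([490.9, -63.6]), array([74.7, 40.4]), 0.3)
0.74 [277. 202.] col [97. 89. 79.] fin ((array([490.8,  -6.9]), array([12. , 30.2]), 0.1), np.float64(55.7), 612) body (array([490.7,  -6.8]), array([75.7, 36.2]), 1.1)
0.46 [407. 393.] col [82. 52. 93.] fin  body (array([ 668.6, -260.5]), array([ 9.1, 31.9]), 46.6)
cmd [ 4.89438e+02 -6.85400e+00  1.80313e+02  1.90000e-02] meas [493.2  -6.5 177.3] yaw 0.0187 F [ 0.8  0.5 -0.3] w 34.1 t 23.7
lin [-94.4, 261.4, -19.7] yaw -0.001 rows 6.7
```

View pics/w13.png

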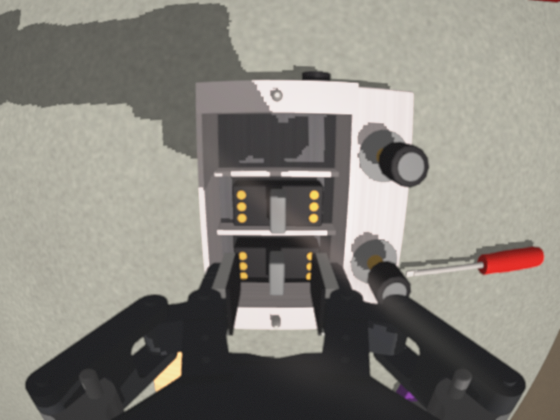

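step_arm:
  linear:
    - [-10,20,-20]
    - [-22,60,-20]
    - [-36,100,-20]
    - [-50,140,-20]
    - [-64,180,-20]
    - [-78,220,-20]
    - [-90,255,-20]
    - [-94,261,-20]
  yaw: [0,0,0,0,0,0,0,0]
  gripper: [0,0,0,0,0,0,0,0]

```text
clock: 24.37
eef_pos: [396.9, -277.2, 191.4]
tool_rot: [3.138, 0.002, 0.008]
force: [0.9, -0.1, 0.4]
width: 42.6
```

```bash
python3 -c "
from h import *
upd(([-94,261,-20],0))
mods('wrist','w14')
plan((368,-337,110,0.14),(368,-337,58.5,0.14))
"
```

```text
0.65 [250. 253.] col [80. 73. 64.] fin ((array([ 369.1, -337.7]), array([12.6, 30.3]), 7.3), np.float64(55.6), 517) body (array([ 368.8, -337.7]), array([75.6, 36.7]), 8.0)
0.57 [518. 196.] col [103.  66. 110.] fin ((array([ 673.1, -271.7]), array([12.3, 31.8]), 79.6), np.float64(52.0), 232) body (array([ 672.5, -271.7]), array([76.2, 38.2]), 80.0)
0.55 [387. 374.] col [89. 65. 97.] fin ((array([ 553.5, -498.7]), array([12. , 29.8]), 56.0), np.float64(51.9), 170) body (array([ 539.4, -510.5]), array([25.2, 47. ]), 12.4)
cmd [ 4.00414e+02 -2.69593e+02  2.00313e+02  1.90000e-02] meas [ 398.7 -271.9  191.4] yaw 0.0129 F [-0.4  0.7  0. ] w 42.8 t 24.4667
lin [-33.7, 66.8, 90.3] yaw -0.121 rows 2.8
lin [-33.7, 66.8, 141.8] yaw -0.121 rows 1.2
```

step_arm:
  linear:
    - [-12,22,20]
    - [-24,45,50]
    - [-34,67,80]
    - [-34,67,90]
    - [-34,67,90]
    - [-34,67,90]
  yaw: [-0.06,-0.121,-0.121,-0.121,-0.121,-0.121]
  gripper: [0,0,0,0,0,0]

```text
clock: 24.97
eef_pos: [368.8, -334.9, 101.6]
tool_rot: [-3.139, -0.0, 0.143]
force: [-0.1, 0.1, -0.0]
width: 42.7
```

step_arm:
  linear:
    - [0,0,15]
    - [0,0,35]
    - [0,0,51]
    - [0,0,51]
    - [0,0,51]
  yaw: [0,0,0,0,0]
  gripper: [0,0,0,0,0]

```text
clock: 25.38
eef_pos: [370.5, -335.8, 53.2]
tool_rot: [3.14, -0.003, 0.144]
force: [-1.0, 0.7, 6.0]
width: 42.6
```

step_arm:
  linear:
    - [0,0,0]
    - [0,0,0]
    - [0,0,0]
    - [0,0,0]
    - [0,0,0]
    - [0,0,0]
    - [0,0,0]
    - [0,0,0]
  yaw: [0,0,0,0,0,0,0,0]
  gripper: [0,-1,-1,-1,-1,-1,-1,-1]

```text
clock: 26.05
eef_pos: [368.2, -337.3, 55.4]
tool_rot: [3.138, 0.0, 0.141]
force: [-8.0, 0.3, 31.9]
width: 11.1
```

step_arm:
  linear:
    - [0,0,-10]
    - [0,0,-30]
    - [0,0,-60]
    - [0,0,-90]
    - [0,0,-90]
    - [0,0,-90]
  yaw: [0,0,0,0,0,0]
  gripper: [-1,-1,-1,-1,-1,-1]

```text
clock: 26.55
eef_pos: [370.3, -336.7, 143.7]
tool_rot: [3.138, -0.005, 0.143]
force: [-0.1, 0.1, -1.4]
width: 11.1
```

```bash
python3 -c "
from h import *
upd(([-34,67,90],-.121),([0,0,51],0),([0,0,-90],0))
d=cams.get_image('wrist');save(d['frame'],'w15')
plan((489,45,149,0.019))
"
```

```text
cmd [ 3.67693e+02 -3.37227e+02  1.49313e+02  1.40000e-01] meas [ 369.1 -336.3  142.3] yaw 0.1424 F [-0.5 -0.3 -0.6] w 11.0 t 26.6
lin [173.5, -361.6, 0.3] yaw 0.121 rows 9.6
```

View pics/w15.png

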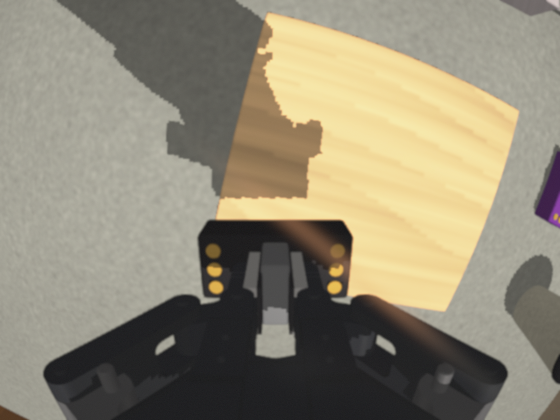

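```bash
python3 -c "
from h import *
json.dump([368.5,-336.8,142.3,.141],open('cmd.json','w'))
plan((489,45,150,0.019))
"
```

```text
cmd [ 3.685e+02 -3.368e+02  1.423e+02  1.410e-01] meas [ 369.1 -336.3  142.3] yaw 0.1424 F [-0.5 -0.3 -0.6] w 11.0 t 26.6
lin [173.0, -361.1, -7.7] yaw 0.122 rows 9.6
```

step_arm:
  linear:
    - [12,-25,-8]
    - [30,-60,-8]
    - [47,-96,-8]
    - [64,-132,-8]
    - [81,-168,-8]
    - [98,-204,-8]
    - [115,-240,-8]
    - [130,-271,-8]
  yaw: [0,0.05,0.1,0.122,0.122,0.122,0.122,0.122]
  gripper: [-1,-1,-1,-1,-1,-1,-1,-1]

```text
clock: 27.27
eef_pos: [458.3, -46.9, 148.1]
tool_rot: [-3.14, 0.002, 0.021]
force: [-0.0, -0.1, -2.0]
width: 10.8
```

step_arm:
  linear:
    - [0,0,0]
    - [0,0,0]
    - [0,0,0]
  yaw: [0,0,0]
  gripper: [-1,-1,-1]

```text
clock: 27.52
eef_pos: [457.6, -50.4, 148.2]
tool_rot: [3.141, 0.002, 0.02]
force: [0.0, -0.1, -0.9]
width: 10.7
```

```bash
python3 -c "
from h import *
upd(([130,-271,-8],.122))
plan((489,45,150,0.019))
"
```

```text
cmd [ 4.59125e+02 -5.02200e+01  1.50300e+02  1.90000e-02] meas [457.6 -50.4 148.2] yaw 0.0196 F [ 0.  -0.1 -0.9] w 10.7 t 27.5167
lin [31.7, -94.6, 0.3] yaw -0.0 rows 2.4
```

step_arm:
  linear:
    - [12,-35,0]
    - [24,-70,0]
    - [32.5,-95,0]
    - [32.5,-95,0]
    - [32.5,-95,0]
    - [32.5,-95,0]
  yaw: [0,0,0,0,0,0]
  gripper: [-1,-1,-1,-1,-1,-1]

```text
clock: 28.02
eef_pos: [488.5, 42.8, 148.5]
tool_rot: [3.14, 0.002, 0.016]
force: [-0.3, -0.3, -1.7]
width: 10.8
```

```bash
python3 -c "
from h import *
upd(([32.5,-95,0],0))
d=cams.get_image('wrist');save(d['frame'],'w16')
plan((489,45,65,0.019))
"
```

```text
cmd [4.89815e+02 4.53800e+01 1.50300e+02 1.90000e-02] meas [488.5  42.4 148.6] yaw 0.0148 F [ 0.2 -0.9 -1.8] w 10.4 t 28.0667
lin [-0.8, 0.4, 85.3] yaw -0.0 rows 2.0
```

View pics/w16.png

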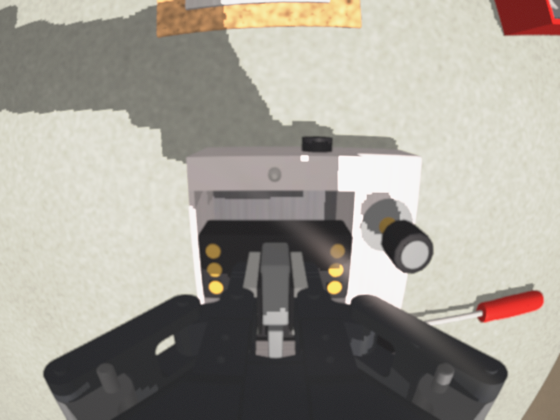

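step_arm:
  linear:
    - [0,-1,15]
    - [0,-2,35]
    - [0,-2,55]
    - [0,-2,75]
    - [0,-2,82]
    - [0,-2,82]
    - [0,-2,82]
  yaw: [0,0,0,0,0,0,0]
  gripper: [-1,-1,-1,-1,-1,-1,-1]

```text
clock: 28.65
eef_pos: [489.2, 45.8, 67.1]
tool_rot: [3.141, 0.001, 0.016]
force: [-0.6, -0.7, -1.2]
width: 11.0
```

step_arm:
  linear:
    - [0,0,3]
    - [0,0,6]
    - [0,0,8]
    - [0,0,9]
    - [0,0,9]
  yaw: [0,0,0,0,0]
  gripper: [-1,-1,-1,-1,-1]

```text
clock: 29.07
eef_pos: [489.4, 46.8, 58.1]
tool_rot: [3.142, -0.0, 0.018]
force: [-0.2, 0.1, -1.3]
width: 10.8
```

step_arm:
  linear:
    - [0,0,1]
    - [0,0,2]
    - [0,0,2.5]
    - [0,0,2.5]
  yaw: [0,0,0,0]
  gripper: [-1,-1,-1,-1]

```text
clock: 29.4
eef_pos: [489.4, 46.9, 55.6]
tool_rot: [3.142, -0.0, 0.018]
force: [0.4, 0.5, -0.6]
width: 10.9
```

step_arm:
  linear:
    - [0,0,0.7]
    - [0,0,1.4]
    - [0,0,1.4]
  yaw: [0,0,0]
  gripper: [-1,-1,-1]

```text
clock: 29.65
eef_pos: [489.4, 46.9, 55.4]
tool_rot: [3.141, -0.001, 0.018]
force: [-3.1, -0.4, 15.5]
width: 10.8
```

Contact, so I'll release and rise.

step_arm:
  linear:
    - [0,0,-1]
    - [0,0,-1]
    - [0,0,-1]
    - [0,0,-1]
    - [0,0,-20]
    - [0,0,-55]
    - [0,0,-95]
    - [0,0,-130]
  yaw: [0,0,0,0,0,0,0,0]
  gripper: [-1,-0.2,-0.2,-0.2,-0.2,-0.2,-0.2,-0.2]

```text
clock: 30.32
eef_pos: [489.0, 46.8, 185.5]
tool_rot: [-3.142, 0.001, 0.018]
force: [0.8, -1.1, 0.1]
width: 34.4
```

```bash
python3 -c "
from h import *
upd(([0,-2,82],0),([0,0,9],0),([0,0,2.5],0),([0,0,1.4],0),([0,0,-130],0))
mods('wrist','w17')
plan((466.06,310.47,170,.047))
"
```

```text
0.97 [275. 203.] col [125. 116. 101.] fin ((array([491. ,  46.7]), array([11.9, 30.6]), 1.2), np.float64(55.7), 565) body (array([490.8,  45.5]), array([75.6, 32.7]), 1.2)
0.78 [272. 250.] col [103.  96.  86.] fin ((array([490.6,  -6.6]), array([11.1, 29.8]), 1.1), np.float64(55.7), 461) body (array([490.9,  -6. ]), array([75.6, 49. ]), 1.8)
0.69 [274. 304.] col [87. 81. 72.] fin ((array([490.7, -48.3]), array([11.4, 57.9]), 1.3), np.float64(55.6), 411) body (array([492.6, -62.4]), array([46.9, 75.4]), 83.4)
0.63 [521.  22.] col [134.  68.  65.] fin ((array([748.8, 248.3]), array([103.7,  43.4]), 18.8), np.float64(56.5), 1514) body (array([751. , 231.7]), array([ 43.7, 120.3]), 82.8)
cmd [4.89777e+02 4.73800e+01 1.85400e+02 1.90000e-02] meas [492.7  47.3 188.8] yaw 0.0176 F [0.9 0.1 0.4] w 33.8 t 30.4167
lin [-18.7, -263.5, 15.4] yaw -0.028 rows 6.3
```

View pics/w17.png

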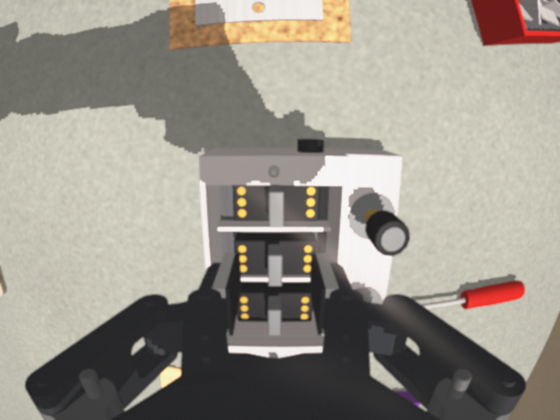

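step_arm:
  linear:
    - [-2,-30,0]
    - [-5,-70,0]
    - [-8,-110,0]
    - [-11,-150,0]
    - [-14,-190,0]
    - [-17,-230,0]
    - [-18.7,-263.5,15]
    - [-18.7,-263.5,15]
  yaw: [0,0,-0.028,-0.028,-0.028,-0.028,-0.028,-0.028]
  gripper: [0,0,0,0,0,0,0,0]

```text
clock: 31.08
eef_pos: [462.5, 318.8, 166.8]
tool_rot: [-3.136, 0.002, 0.056]
force: [-0.4, 1.3, 0.9]
width: 42.6
```

step_arm:
  linear:
    - [0,0,0]
    - [0,0,0]
    - [0,0,0]
  yaw: [0,0,0]
  gripper: [0,0,0]

```text
clock: 31.33
eef_pos: [466.3, 307.9, 168.7]
tool_rot: [3.14, 0.001, 0.044]
force: [0.7, -0.5, -0.4]
width: 42.6
```

```bash
python3 -c "
from h import *
upd(([-18.7,-263.5,15],-.028))
plan((466.06,310.47,41,.047))
d=cams.get_image('wrist');save(d['frame'],'w18')
W=cloudw(d);P=near(W,(466,310),45,28,60);print(rect(P),P.mean(0))
"
```

```text
cmd [4.66074e+02 3.10477e+02 1.70400e+02 4.70000e-02] meas [466.3 307.9 168.7] yaw 0.0437 F [ 0.7 -0.5 -0.4] w 42.6 t 31.3333
lin [-0.0, 0.0, 129.4] yaw -0.0 rows 3.1
(array([467.6, 310.6]), array([13.8, 64.2]), 2.4) [467.27317601 312.46775758  39.49155802]
```

step_arm:
  linear:
    - [0,0,35]
    - [0,0,70]
    - [0,0,100]
    - [0,0,120]
    - [0,0,127]
    - [0,0,127]
    - [0,0,127]
    - [0,0,127]
  yaw: [0,0,0,0,0,0,0,0]
  gripper: [0,0,0,0,0,0,0,0]

```text
clock: 32.05
eef_pos: [467.1, 310.2, 43.7]
tool_rot: [-3.14, -0.002, 0.045]
force: [-0.3, -0.1, -0.4]
width: 42.3
```

step_arm:
  linear:
    - [0,0,0]
    - [0,0,0]
    - [0,0,0]
    - [0,0,0]
  yaw: [0,0,0,0]
  gripper: [0,0,0,0]

```text
clock: 32.38
eef_pos: [466.2, 310.2, 42.7]
tool_rot: [-3.141, -0.001, 0.046]
force: [0.2, -0.7, -0.7]
width: 42.7
```

step_arm:
  linear:
    - [0,-0.4,1]
    - [0,-0.4,1]
    - [0,-0.4,1]
    - [0,-0.4,1]
    - [0,-0.4,1]
    - [0,-0.4,1]
    - [0,-0.4,1]
    - [0,-0.4,1]
  yaw: [-0.001,-0.001,-0.001,-0.001,-0.001,-0.001,-0.001,-0.001]
  gripper: [0,-1,-1,-1,-1,-1,-1,-1]

```text
clock: 33.05
eef_pos: [465.9, 310.4, 41.2]
tool_rot: [-3.142, -0.0, 0.047]
force: [-0.2, -0.1, 2.8]
width: 12.6
```

step_arm:
  linear:
    - [0,0,-5]
    - [0,0,-15]
    - [0,0,-40]
    - [0,0,-75]
    - [0,0,-115]
    - [0,0,-125]
    - [0,0,-125]
    - [0,0,-125]
  yaw: [0,0,0,0,0,0,0,0]
  gripper: [-1,-1,-1,-1,-1,-1,-1,-1]

```text
clock: 33.72
eef_pos: [465.7, 310.0, 166.3]
tool_rot: [3.142, -0.0, 0.047]
force: [-0.6, -0.6, -4.3]
width: 13.0
```

```bash
python3 -c "
from h import *
upd(([0,0,127],0),([0,-.4,1],-.001),([0,0,-125],0))
plan((489.9,-7.1,170,.02))
"
```

```text
cmd [4.66055e+02 3.10877e+02 1.67400e+02 4.80000e-02] meas [465.7 310.  166.3] yaw 0.0468 F [-0.6 -0.6 -4.3] w 13.0 t 33.7167
lin [8.6, 318.8, -2.6] yaw 0.028 rows 7.6
```

step_arm:
  linear:
    - [0,30,-3]
    - [1,70,-3]
    - [2,110,-3]
    - [3,150,-3]
    - [4,190,-3]
    - [5,230,-3]
    - [6,265,-3]
    - [7,280,-3]
  yaw: [0,0,0,0.01,0.02,0.028,0.028,0.028]
  gripper: [-1,-1,-1,-1,-1,-1,-1,-1]

```text
clock: 34.38
eef_pos: [483.8, 24.4, 166.8]
tool_rot: [3.138, 0.006, 0.012]
force: [-0.8, -0.6, -3.7]
width: 12.7
```

step_arm:
  linear:
    - [0,15,0]
    - [1,30,0]
    - [1,39,0]
    - [1,39,0]
    - [1,39,0]
    - [1,39,0]
    - [1,39,0]
    - [1,39,0]
  yaw: [0,0,0,0,0,0,0,0]
  gripper: [-1,-1,-1,-1,-1,-1,-1,-1]

```text
clock: 35.05
eef_pos: [487.7, -6.8, 169.0]
tool_rot: [-3.141, 0.0, 0.021]
force: [0.1, 0.2, -2.6]
width: 12.7
```

```bash
python3 -c "
from h import *
upd(([7,280,-3],.028),([1,39,0],0))
d=cams.get_image('wrist');save(d['frame'],'w19')
plan((489.9,-7.3,118,.0195))
"
```

```text
cmd [ 4.88262e+02 -7.43700e+00  1.70400e+02  2.00000e-02] meas [487.8  -7.  169.1] yaw 0.0205 F [ 0.6 -0.4 -2.9] w 12.8 t 35.1
lin [1.6, -0.1, 52.4] yaw 0.001 rows 1.3
```

View pics/w19.png

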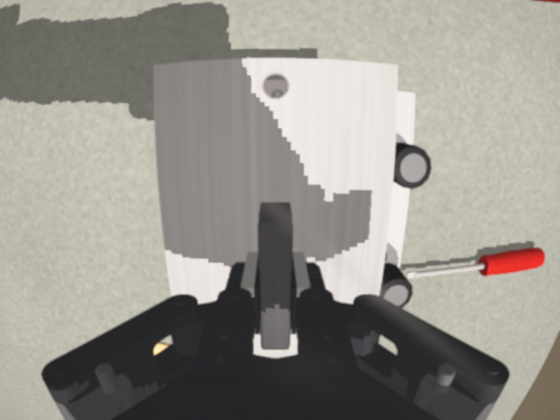

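step_arm:
  linear:
    - [1,0,10]
    - [2,0,25]
    - [2,0,40]
    - [2,0,48]
    - [2,0,48]
    - [2,0,48]
    - [2,0,48]
    - [2,0,48]
  yaw: [0,0,0,0,0,0,0,0]
  gripper: [-1,-1,-1,-1,-1,-1,-1,-1]

```text
clock: 35.77
eef_pos: [490.4, -7.9, 121.7]
tool_rot: [-3.142, -0.002, 0.019]
force: [-0.4, 0.1, -3.2]
width: 12.8
```

step_arm:
  linear:
    - [0,0,0]
    - [0,0,0]
    - [0,0,0]
    - [0,0,0]
  yaw: [0,0,0,0]
  gripper: [-1,-1,-1,-1]

```text
clock: 36.1
eef_pos: [489.9, -8.0, 121.3]
tool_rot: [3.142, -0.001, 0.019]
force: [-0.9, -0.4, -3.3]
width: 12.7
```

step_arm:
  linear:
    - [0,-0.7,0]
    - [0,-0.7,2]
    - [0,-0.7,4]
    - [0,-0.7,6]
    - [0,-0.7,8]
    - [0,-0.7,10]
    - [0,-0.7,10]
    - [0,-0.7,10]
  yaw: [0,0,0,0,0,0,0,0]
  gripper: [-1,-1,-1,-1,-1,-1,-1,-1]

```text
clock: 36.77
eef_pos: [489.7, -7.2, 110.9]
tool_rot: [-3.142, 0.0, 0.019]
force: [-0.1, -0.6, -2.5]
width: 12.9
```

step_arm:
  linear:
    - [0,0,2]
    - [0,0,4]
    - [0,0,6]
    - [0,0,7]
    - [0,0,7]
  yaw: [0,0,0,0,0]
  gripper: [-1,-1,-1,-1,-1]

```text
clock: 37.18
eef_pos: [489.6, -7.3, 103.8]
tool_rot: [3.142, 0.0, 0.019]
force: [0.1, 0.2, -2.0]
width: 12.8
```

step_arm:
  linear:
    - [0,0,0.5]
    - [0,0,1]
    - [0,0,1.5]
    - [0,0,1.5]
  yaw: [0,0,0,0]
  gripper: [-1,-1,-1,-1]

```text
clock: 37.52
eef_pos: [489.9, -7.2, 103.2]
tool_rot: [3.141, -0.0, 0.019]
force: [-2.2, -1.0, 3.3]
width: 12.7
```

Contact came exactly at the expected 103.2. Press slightly more, then release.

step_arm:
  linear:
    - [0,0,0.8]
    - [0,0,0.8]
    - [0,0,0]
    - [0,0,0]
    - [0,0,0]
    - [0,0,-20]
    - [0,0,-60]
    - [0,0,-100]
  yaw: [0,0,0,0,0,0,0,0]
  gripper: [-1,-1,0,0,0,0,0,0]

```text
clock: 38.18
eef_pos: [488.6, -7.2, 202.6]
tool_rot: [-3.141, 0.004, 0.019]
force: [1.8, -0.8, -0.4]
width: 42.9
```

step_arm:
  linear:
    - [0,0,0]
    - [0,0,0]
    - [0,0,0]
  yaw: [0,0,0]
  gripper: [-1,-1,-1]

```text
clock: 38.43
eef_pos: [489.5, -7.5, 202.4]
tool_rot: [3.141, 0.0, 0.019]
force: [-0.2, 0.2, -0.8]
width: 6.6
```

```bash
python3 -c "
from h import *
upd(([2,0,48],0),([0,-.7,10],0),([0,0,7],0),([0,0,1.5],0),([0,0,-100],0))
d=cams.get_image('wrist');save(d['frame'],'w20');W=cloudw(d)
plan((573.4,-51,185,.02),(573.4,-51,130,.02))
P=near(W,(489,-7),110,60,75);P=P[P[:,0]<545]
A=np.c_[P[:,:2],np.ones(len(P))];print('plane',np.linalg.lstsq(A,P[:,2],rcond=None)[0],np.median(P[:,2]),rect(P))
for n,c in [('R',(574,-50.7)),('L',(573,39.3))]:
  P=near(W,c,20,58,115); print(n,len(P),np.round(np.percentile(P[:,2],[50,80,90]),1))
"
```

```text
cmd [ 4.90247e+02 -6.69700e+00  2.03900e+02  2.00000e-02] meas [489.   -7.4 201.7] yaw 0.0188 F [-0.9  0.7 -0.7] w 0.5 t 38.4833
lin [82.3, 46.0, 18.9] yaw -0.0 rows 2.3
lin [82.3, 46.0, 73.9] yaw -0.0 rows 1.3
plane [ 1.86262462e-03 -2.37066680e-04  6.90014972e+01] 69.91377689000234 (array([489.6,  -7.7]), array([114.1, 200.6]), 1.1)
R 1229 [ 98.6  99.6 100. ]
L 1376 [ 98.9  99.7 100.1]
```

View pics/w20.png

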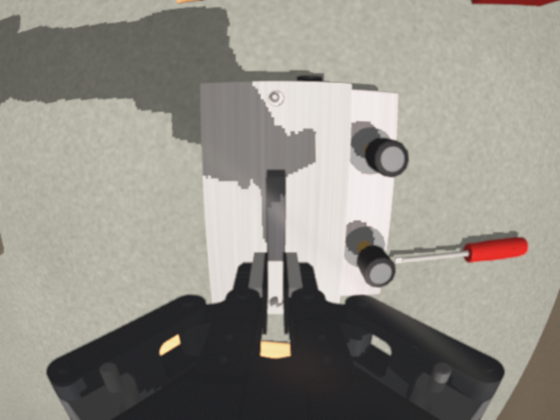

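step_arm:
  linear:
    - [30,17,0]
    - [60,34,10]
    - [82.5,46,19]
    - [82.5,46,40]
    - [82.5,46,65]
    - [82.5,46,71]
    - [82.5,46,71]
    - [82.5,46,71]
  yaw: [0,0,0,0,0,0,0,0]
  gripper: [-1,-1,-1,-1,-1,-1,-1,-1]

```text
clock: 39.15
eef_pos: [572.5, -51.3, 130.9]
tool_rot: [-3.141, 0.002, 0.02]
force: [-0.4, 0.1, 0.3]
width: 0.2
```

step_arm:
  linear:
    - [0,0,4]
    - [0,0,8]
    - [0,0,12]
    - [0,0,16]
    - [0,0,20]
    - [0,0,20]
  yaw: [0,0,0,0,0,0]
  gripper: [-1,-1,-1,-1,-1,-1]

```text
clock: 39.65
eef_pos: [573.6, -51.6, 111.4]
tool_rot: [-3.142, -0.001, 0.019]
force: [0.6, 0.4, 0.3]
width: 0.0
```

step_arm:
  linear:
    - [0,0,3]
    - [0,0,6]
    - [0,0,8]
    - [0,0,10]
  yaw: [0,0,0,0]
  gripper: [-1,-1,-1,-1]

```text
clock: 39.98
eef_pos: [573.5, -51.6, 101.5]
tool_rot: [-3.142, -0.001, 0.019]
force: [0.8, 0.6, 4.0]
width: 0.1
```

step_arm:
  linear:
    - [0,0,1]
    - [0,0,2]
    - [0,0,3]
    - [0,0,3]
  yaw: [0,0,0,0]
  gripper: [-1,-1,-1,-1]

```text
clock: 40.32
eef_pos: [573.6, -51.6, 99.1]
tool_rot: [3.142, -0.001, 0.019]
force: [1.2, -0.1, 6.5]
width: 0.0
```

step_arm:
  linear:
    - [0,0,0.7]
    - [0,0,1.4]
    - [0,0,1.4]
  yaw: [0,0,0]
  gripper: [-1,-1,-1]

```text
clock: 40.57
eef_pos: [573.6, -51.6, 99.0]
tool_rot: [3.141, -0.001, 0.019]
force: [-1.0, 1.1, 17.8]
width: 0.1
```

step_arm:
  linear:
    - [0,0,-20]
    - [0,0,-40]
    - [0,-30,-42]
    - [0,-65,-42]
    - [0,-91,-42]
    - [0,-91,-42]
    - [0,-91,-36]
    - [0,-91,-36]
  yaw: [0,0,0,0,0,0,0,0]
  gripper: [-1,-1,-1,-1,-1,-1,-1,-1]

```text
clock: 41.23
eef_pos: [569.9, 38.2, 131.6]
tool_rot: [3.14, 0.004, 0.019]
force: [-0.0, -0.5, -0.1]
width: -0.1
```

step_arm:
  linear:
    - [0,0,5]
    - [0,0,10]
    - [0,0,15]
    - [0,0,20]
    - [0,0,25]
    - [0,0,30]
    - [0,0,32]
    - [0,0,32]
  yaw: [0,0,0,0,0,0,0,0]
  gripper: [-1,-1,-1,-1,-1,-1,-1,-1]

```text
clock: 41.9
eef_pos: [571.3, 39.5, 100.5]
tool_rot: [-3.141, 0.0, 0.019]
force: [-0.4, 0.5, -0.2]
width: 0.3
```

step_arm:
  linear:
    - [0,0,1]
    - [0,0,2]
    - [0,0,3]
    - [0,0,3]
  yaw: [0,0,0,0]
  gripper: [-1,-1,-1,-1]

```text
clock: 42.23
eef_pos: [571.5, 40.2, 99.1]
tool_rot: [-3.141, -0.001, 0.02]
force: [-2.2, -1.0, 7.8]
width: 0.0
```

step_arm:
  linear:
    - [0,0,1]
    - [0,0,1.2]
    - [0,0,1.2]
  yaw: [0,0,0]
  gripper: [-1,-1,-1]

```text
clock: 42.48
eef_pos: [571.5, 40.3, 98.9]
tool_rot: [-3.141, -0.001, 0.02]
force: [-4.3, -0.3, 18.1]
width: 0.2
```

step_arm:
  linear:
    - [0,0,-20]
    - [0,0,-60]
    - [-30,0,-100]
    - [-70,0,-110]
    - [-100,10,-110]
    - [-100,10,-110]
    - [-100,10,-110]
    - [-100,10,-110]
  yaw: [0,0,0,0,0,0,0,0]
  gripper: [-1,-1,-1,-1,-1,-1,-1,-1]

```text
clock: 43.15
eef_pos: [472.6, 27.9, 207.3]
tool_rot: [-3.141, -0.002, 0.019]
force: [0.6, -0.0, -0.6]
width: -0.3
```

```bash
python3 -c "
from h import *
d=cams.get_image('wrist');save(d['frame'],'w21');W=cloudw(d)
s=cams.get_image('scene');save(s['frame'],'s21')
P=near(W,(489,-7),110,60,75);P=P[P[:,0]<545]
A=np.c_[P[:,:2],np.ones(len(P))];print('plane',np.linalg.lstsq(A,P[:,2],rcond=None)[0],np.median(P[:,2]),rect(P))
for n,c in [('R',(574,-50.7)),('L',(573,39.3))]:
  P=near(W,c,20,58,115); print(n,len(P),np.round(np.percentile(P[:,2],[50,80,90]),1))
print(ctrl.read_state()['eef_pos'],ctrl.read_state()['force'])
"
```

```text
plane [ 1.93744060e-03 -9.27876303e-04  6.90050264e+01] 69.93430052807743 (array([489.7,  -6.8]), array([114.3, 199.6]), 1.2)
R 772 [73.8 74.8 75.1]
L 922 [74.  74.8 75.1]
[473.10560566  28.0177704  206.89350406] [ 0.49155701 -0.26725433  0.31626089]
```

View pics/w21.png

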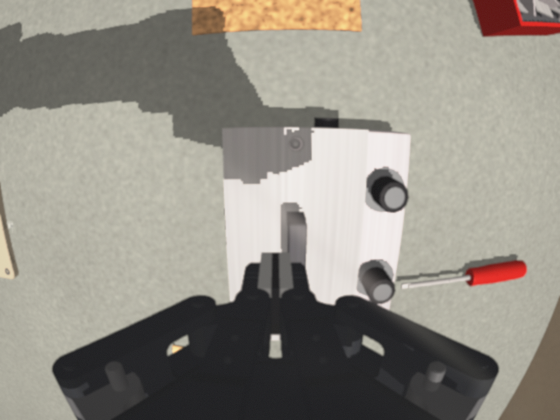

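View pics/s21.png

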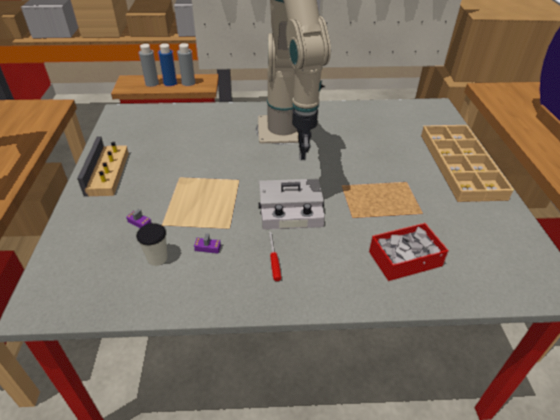

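```bash
python3 -c "
from h import *
print(ctrl.finish_job())"
```

```text
the job is handed in; nothing more can be done
None
```

The job is done and handed in, at about 43 s on the robot's clock.

**Order followed:** I pulled both plungers fully up (cap tops read about 99 mm). Next I lifted the cover off and laid it in the middle of the cork pad. The three black modules went one to a bay, then I put the cover back on its pins and pressed both plungers home.

**Last checks:**
- **Cover:** its top reads 69.9 mm against 70 expected, and it lies level.
- **Plungers:** both cap tops read about 74 mm, which is home, and each stopped at about 18 N.
- **Modules:** before the cover went back, the fin tops read 55.7 mm, so all three sat on the bay floors. The board is now empty.
- **Bystanders:** in the last scene picture the cup, bin, screwdriver and the purple look-alikes are where they were.

**What was off:**
- On the third module I lost about 7 mm in my own height tracking, so the fingertips pressed it at about 32 N during the grip. I corrected for this before placing it.
- The first plunger pull reached about 43 N at its stop. That pull was on the fingers, not the gripper body or arm, and well under the 120 N wrist limit.
- The wrist camera read about 1 to 2 mm high in x compared with the arm and the top camera; no fit was affected.

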